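# Free a bent sensor probe from a left-hand screw clamp and lay it in its rest

## Robot

A 6-joint arm with a two-finger parallel gripper is mounted at the origin on a cart in front of the work surface, level with it; the furniture and walls round the work are solid. World frame = base frame: x ahead of the robot, y to its left, z up, the work surface at z = 0. Lengths are in m, angles in degrees, forces in N, time in s.
With the tool pointing down it reaches from about 0.4 to 0.825 m from the base axis. Payload 7 kg.
Tool frame: the origin (TCP) lies midway between the tips of the shut fingers; the grasp point (between the pads) lies 19 mm behind it; x points along the fingers, z is the direction in which the jaws open and shut, and the axes are right-handed (so a half turn about x gives the same grasp; the last joint's range is limited). The gripper opens to 88 mm and grips with 3 to 60 N. Pads are 19 mm wide; open, the fingers measure 130 mm over their backs; the gripper's body (78 mm by 193 mm) begins 47 mm behind the grasp point.
Start: joints at [93.799, 20.546, 0.682, 0, -70.136, -16.507], TCP at [0.149, 0.658, 0.227] pointing down, gripper open.
Joint ranges: [-176.03, 176.03], [-82.01, 121.73], [-58.28, 71.71], [-173.87, 95.51], [-174.79, -0.11], [-173.66, 173.66]. Speed limits (degrees/s): [136.94, 136.94, 172.46, 180, 180, 180].

## Interface

Orientations are given as [roll, pitch, yaw] about the fixed x, y, z axes, in that order (R = Rz(yaw) Ry(pitch) Rx(roll)).
In Python, from plant import get_state, capture, close_job gives the robot as it stands.
- The arm moves only by the tool play_rows, never from a script. Its argument "series" is one flat list of numbers, 4 for each row, row after row: the shift along the tool's x, y, z in m, then the turn about the tool's x in rad. In form: [tx, ty, tz, spin, tx, ty, tz, spin, ...]. A call has exactly 5 rows; each row shifts and turns the commanded pose from where the row before left it, along the tool's axes as they then stand; what a row does not reach is not made up. A row lasts 1/12 s, in which the tool goes at most 41.7 mm and 7.16 degrees, less where a joint would pass 70% of its speed; a pose out of reach is approached as far as the arm can. A call is refused whole if a number of a shift passes 0.0417 or a number of a turn 0.125, either way. A call with a gripper value outside its range is refused whole. "jaw" is the opening in per cent of the stroke, from 0 (shut) to 100 (fully open), set as the call begins (left out, the last holds). The fingers move at their own pace and stop on an object; "squeeze" is the grip in N (left out, the last holds). Time passes only in rows, so rows that do not move let the fingers close, or fill a call up. It gives the time, the measured TCP pose, the force and the opening at its end, in the units of the state.
- get_state(): the state, without advancing time (a new reading comes with each control period).
- capture(name): name is "scene" or "top"; returns a dict with "img" (400x640x3 uint8, blue, green, red), "K" (3x3 intrinsics, pixels), "world_from_camera" (4x4, takes a point from camera to world coordinates). Camera axes: x right, y down, z forward; pixel columns grow to the right and rows downward; lengths in m; the calibration is good to about 2 mm. A picture is of the moment at which its call begins. There is no depth.
- close_job(): hands the job in, once; it reports no verdict.
The state is a dict: "time_s": time; "joints": joint angles; "qd": joint speeds; "joint_torque": joint torques, N m; "tcp_pos": TCP position; "eef_rot": TCP orientation; "contact_force": force on the tool from outside, world axes, zero at the start; "moment": the same for the moment, N m; "gripper_width": finger opening in m.
Only numpy, scipy, OpenCV 4.12 (cv2) and the standard library are available. Lean on these libraries where they do the work, as an engineer would, in place of code of your own. Each camera call takes 0.05 s, during which the arm holds its last target.

## Task

The bent sensor probe is held in the grey clamp stand by a bar with a red wing screw, and that screw has a left-hand thread: slacken it until it reaches its stop with the bar fully up and the probe still lying in the clamp, and never run it down tight the other way, which would crush the probe. Then lift the probe a little, draw it out from under the bar and lay it in the aluminium rest so that both bent ends lie down in the two V notches, the brass-collared end in the yellow notch. Leave the screw slackened, do not drop the probe, and do not disturb the bottle, the jar or the small aluminium block.

Things in the scene. Friction and masses are not known exactly. Their poses are not given: they have to be found in the camera images.
- clamp_screw (a joint): Turn of the red wing screw, rad, about the vertical. Left-hand thread: grows when turned CLOCKWISE seen from above, which slackens it. 0 = run down hard, 3.0 = slack end stop; starts at 0.25 to 0.6, so it needs 2.4 to 2.75 rad in two or more grasps. Stiff (0.08 N m), stays where left. Screw and bar rise 4 mm per rad; pulls under 15 N along the axis do not turn it.
- screw_wing (a point): Grip point on the axis of the red wing: an upright flat bar 46 mm long (own x), 12 mm thick (own y: grip this), 26 mm tall; the point is 18 mm above its lower edge, 8 mm below its top, 81.5 mm above the bench at joint 0. z up. Below the wing: neck 12 mm across, 6 mm tall, then the clamp bar, its top 24 mm below this point. Lies at x=-85.7, y=+6.2 mm from clamp_mid.
- clamp_mid (a point): Fixed point of the grey clamp stand, 44 mm above the bench, at the middle of the clamped probe's rod axis; x along the probe's straight middle, z up; any yaw. Foot 8 mm thick. Under the collared arm a V support (see clamp_seat); under the other arm, at x=+58.1, y=+16.9 mm, a flat-topped post 18 x 16 mm.
- clamp_seat (a point): Middle of the clamp's V support on the axis of a rod lying in it, 44 mm above the bench; axes as clamp_mid. V 18 mm long, cheeks to 3 mm above the rod axis. The clamp bar, 16 mm wide, reaches from the screw over this point; its underside is 4.5 mm above the rod axis at joint 0, 16.5 mm at 3.0.
- probe_grip (a point): Centre of the black grip block (30 x 16 x 26 mm) of the loose bent probe (90 g), near its centre of mass; grip the 16 mm (own y). x along the block towards the plain end, z up. Parallel to clamp_mid while clamped, 39 mm above the bench. The rod, 8 mm thick, lies level 5 mm above this point: a flat Z, 88 mm straight along x, with an arm at each end.
- probe_brass_arm (a point): Point on the axis of the collared arm, 22 mm from its bend, at x=-58.1, y=-16.9, z=+5 mm from probe_grip. The arm runs 42 mm from x=-44, y=0 towards (-0.643,-0.766), brass collar 12 mm across on its end. To free it: bar up, lift 4 to 9 mm (collar must clear the V), draw 36 mm or more along (+0.643,+0.766) of the probe's frame, then raise.
- probe_tip_arm (a point): Point on the axis of the plain arm, 22 mm from its bend, at x=+58.1, y=+16.9, z=+5 mm from probe_grip. The arm runs 42 mm from x=+44, y=0 towards (+0.643,+0.766); amber tip.
- rest_mid (a point): Fixed point of the aluminium rest, half-way between its two V notches at the height of a seated rod's axis, 64 mm above the bench; its axes are those of the correctly laid probe (probe_grip then lies 5 mm below this point); any yaw. Foot 8 mm thick. V notches: 45 degree cheeks, 18 mm long, 17 mm wide at the mouth, up to 3 mm above the seated rod axis.
- rest_yellow (a point): Middle of the yellow V notch, on the axis of a seated rod; takes the collared arm. At x=-58.1, y=-16.9 mm from rest_mid, axes as there; its groove runs along (0.643,0.766).
- rest_grey (a point): Middle of the bare steel V notch, on the axis of a seated rod; takes the plain arm. At x=+58.1, y=+16.9 mm from rest_mid, axes as there; groove parallel to the yellow one.
- probe: The loose bent probe as a whole; origin at the centre of the underside of its grip block, 13 mm under probe_grip, same axes.
- oil_bottle: Yellow dropper bottle with a red spout, 38 mm across, 104 mm tall, a bystander; origin at the centre of its underside.
- trial_block: Small aluminium block with three brass masses on top, 32 x 56 x 27 mm, a bystander; origin at the centre of its underside.
- screw_jar: Clear jar with a grey cap, 49 mm across, 58 mm tall, a bystander; origin at the centre of its underside.

How it is judged:
By the outcome, as a careful person would: the job done as asked, in the order asked, and still so for the second after the job is handed in, with the robot touching nothing.
It also fails if it takes over 72 s, if anything falls off the work surface, if the arm or the gripper's body presses on something with over 40 N, if the wrist force passes 120 N, or if a joint passes its speed limit or range.

## Working session

There is one attempt and no reset: what is moved stays moved. The work goes in short steps, Python scripts to look and compute and a tool call to move; the robot and the scene stay as the last step left them, time stands still between calls to the robot, and variables do not carry over. Pictures are saved under pics/ and viewed, and the job is handed in when it is done.

Besides the shell and the picture viewer there is one more tool, called after ">>>" as a command line: name --argument value ..., lists and objects as JSON in quotes. play_rows: Moves the arm, as the interface text tells. Its arguments: {"type":"object","properties":{"series":{"type":"array","items":{"type":"number"}},"jaw":{"type":"number"},"squeeze":{"type":"number"}},"required":["series"]}

```bash
ls; mkdir -p pics; python3 - <<'E'
from plant import get_state, capture
import cv2
print(get_state())
for n in("scene","top"):
    c=capture(n); cv2.imwrite(f"pics/{n}0.png",c["img"]); print(c["K"],c["world_from_camera"])
E
```

```text
pics
{'time_s': 0.0, 'joints': array([ 9.37992493e+01,  2.05932125e+01,  6.32739216e-01, -1.92972771e-02,
       -7.01350969e+01, -1.65075090e+01]), 'qd': array([-0.06669524,  0.03799864,  0.00902205, -0.00229382,  0.04331454,
       -0.06776178]), 'joint_torque': array([ 3.05624730e-03, -5.82729042e+01,  2.93053901e+01,  6.99692041e+00,
        7.10288499e-03, -1.56107162e-04]), 'tcp_pos': array([0.14840816, 0.65797905, 0.22559735]), 'eef_rot': array([  5.76138004,  89.90272287, -96.95345211]), 'contact_force': array([-1.45824022, -0.31377594, -1.26437806]), 'moment': array([-0.02926996,  0.00388077, -0.00989483]), 'gripper_width': 0.08803911435020097}
[[403.50615986   0.         320.69084778]
 [  0.         403.50615986 197.05847595]
 [  0.           0.           1.        ]] [[-0.87974754 -0.19056136  0.4355808   0.0823164 ]
 [-0.4752206   0.38034903 -0.79341036  1.03728963]
 [-0.01447938 -0.90499778 -0.4251698   0.43777436]
 [ 0.          0.          0.          1.        ]]
[[460.66875915   0.         318.9263203 ]
 [  0.         460.66875915 205.74806778]
 [  0.           0.           1.        ]] [[ 1.99141641e-02 -9.91426792e-01  1.29136911e-01  3.41089255e-01]
 [-9.99796990e-01 -2.01434379e-02 -4.69444992e-04  3.63800537e-01]
 [ 3.06668169e-03 -1.29101346e-01 -9.91626663e-01  9.61427516e-01]
 [ 0.00000000e+00  0.00000000e+00  0.00000000e+00  1.00000000e+00]]
```

View pics/scene0.png

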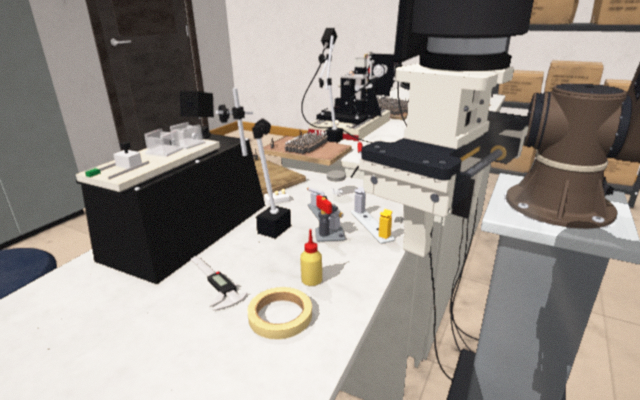

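View pics/top0.png

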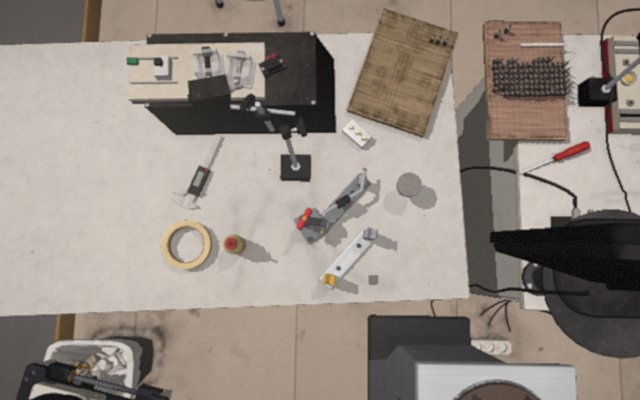

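```bash
python3 - <<'E'
import cv2
t=cv2.imread("pics/top0.png")[155:295,285:425]
cv2.imwrite("pics/tz.png",cv2.resize(t,None,fx=4.2,fy=4.2,interpolation=cv2.INTER_CUBIC))
t=cv2.imread("pics/scene0.png")[170:270,280:420]
cv2.imwrite("pics/sz.png",cv2.resize(t,None,fx=5.5,fy=5.5,interpolation=cv2.INTER_CUBIC))
E
```

```text
(no output)
```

View pics/tz.png

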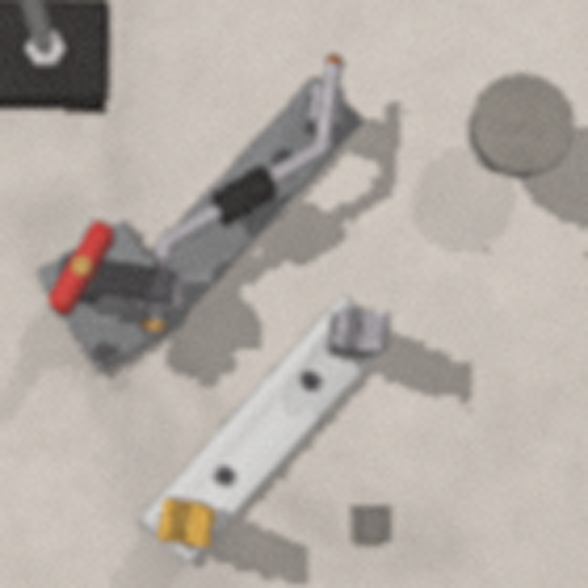

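View pics/sz.png

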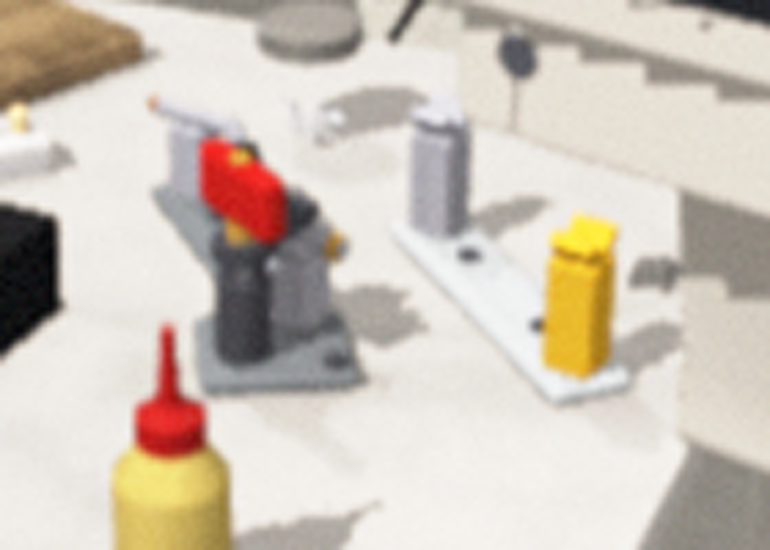

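```bash
cat > h.py <<'E'
import cv2,numpy as np
from plant import get_state,capture
def ray(c,u,v):
    K=c["K"];T=c["world_from_camera"]
    d=T[:3,:3]@np.linalg.solve(K,[u,v,1]);return T[:3,3],d
def onz(c,u,v,z):
    o,d=ray(c,u,v);return o+d*(z-o[2])/d[2]
def proj(c,p):
    T=np.linalg.inv(c["world_from_camera"]);q=c["K"]@(T[:3,:3]@np.asarray(p)+T[:3,3]);return q[:2]/q[2]
def tri(c1,p1,c2,p2):
    (o1,d1),(o2,d2)=ray(c1,*p1),ray(c2,*p2)
    A=np.stack([d1,-d2],1);s=np.linalg.lstsq(A,o2-o1,rcond=None)[0]
    a,b=o1+d1*s[0],o2+d2*s[1];return (a+b)/2,np.linalg.norm(a-b)
def blob(img,lo,hi,roi):
    x0,y0,x1,y1=roi;h=cv2.cvtColor(img,cv2.COLOR_BGR2HSV)[y0:y1,x0:x1]
    m=cv2.inRange(h,np.array(lo),np.array(hi));n,l,s,ce=cv2.connectedComponentsWithStats(m)
    i=1+np.argmax(s[1:,4]);mm=(l==i).astype(np.uint8)
    cs=cv2.findContours(mm,cv2.RETR_EXTERNAL,cv2.CHAIN_APPROX_NONE)[0][0]
    r=cv2.minAreaRect(cs);return ce[i]+[x0,y0],s[i,4],np.array(r[0])+[x0,y0],r[1:],cv2.boxPoints(r)+[x0,y0]
E
python3 - <<'E'
from h import *
np.set_printoptions(precision=4,suppress=True)
c=capture("top");s=capture("scene");im=c["img"]
# top
for n,lo,hi,roi,z in(("wing",(0,140,90),(8,255,255),(290,200,325,235),.0905),("wing2",(172,140,90),(180,255,255),(290,200,325,235),.0905),
  ("blk",(0,0,0),(180,255,60),(330,190,355,210),.052),("yel",(18,120,100),(32,255,255),(315,268,345,295),.064),
  ("bottlered",(0,120,60),(10,255,255),(215,230,250,260),.08)):
    try:
        b=blob(im,lo,hi,roi);print(n,b[0],b[1],b[2],b[3]);print([onz(c,*p,z)[:2] for p in b[4]],"ctr",onz(c,*b[0],z)[:2])
    except Exception as e: print(n,e)
Z=lambda u,v:((u+.5)/4.2+285-.5,(v+.5)/4.2+155-.5)
for n,u,v,z in(("axis",80,266,.091),("blk",244,195,.052),("bend+",325,148,.044),("tip",334,61,.044),("bend-",160,247,.044),("collar",153,324,.044),("yel",186,522,.066),("grey",358,330,.066),("jar",522,123,.058),("bolt",45,48,.1),("cube",371,524,.02),("foot",112,372,.008),("foot2",360,118,.008),("rf1",345,292,.008),("rf2",185,562,.008)):
    print(n,onz(c,*Z(u,v),z))
E
```

```text
wing [300.7778 223.3889] 54 [300.8824 223.0294] ((5.65945291519165, 10.461413383483887), 30.963756561279297)
[array([0.4148, 0.4065]), array([0.4321, 0.3967]), array([0.4267, 0.3874]), array([0.4095, 0.3972])] ctr [0.4201 0.3971]
wing2 attempt to get argmax of an empty sequence
blk [342.9231 201.1758] 91 [342.6923 201.5385] ((7.2111029624938965, 13.867505073547363), 56.3099365234375)
[array([0.4669, 0.3316]), array([0.4829, 0.3088]), array([0.471 , 0.3007]), array([0.455 , 0.3235])] ctr [0.4697 0.3157]
yel [329.0762 279.181 ] 105 [328.973  279.1622] ((11.507928848266602, 9.206343650817871), 9.462322235107422)
[array([0.3088, 0.3535]), array([0.3261, 0.3509]), array([0.323 , 0.3289]), array([0.3057, 0.3316])] ctr [0.3159 0.341 ]
bottlered [230.4865 243.3063] 111 [230.5 243.5] ((11.31370735168457, 11.31370735168457), 45.0)
[array([0.3795, 0.5459]), array([0.3951, 0.5313]), array([0.3801, 0.5154]), array([0.3646, 0.5299])] ctr [0.3802 0.5307]
axis [0.4305 0.3919 0.091 ]
blk [0.4699 0.3161 0.052 ]
bend+ [0.4947 0.2771 0.044 ]
tip [0.5373 0.2731 0.044 ]
bend- [0.4452 0.3555 0.044 ]
collar [0.4084 0.3581 0.044 ]
yel [0.3164 0.3414 0.066 ]
grey [0.4059 0.2632 0.066 ]
jar [0.5062 0.1851 0.058 ]
bolt [0.5287 0.4099 0.1   ]
cube [0.316  0.2513 0.02  ]
foot [0.387  0.3776 0.008 ]
foot2 [0.5163 0.2563 0.008 ]
rf1 [0.4287 0.2632 0.008 ]
rf2 [0.2956 0.3401 0.008 ]
```

```bash
python3 - <<'E'
import cv2
t=cv2.imread("pics/top0.png")[80:190,225:345]
cv2.imwrite("pics/tz2.png",cv2.resize(t,None,fx=5,fy=5,interpolation=cv2.INTER_CUBIC))
t=cv2.imread("pics/scene0.png")[80:240,200:340]
cv2.imwrite("pics/sz2.png",cv2.resize(t,None,fx=3.7,fy=3.7,interpolation=cv2.INTER_CUBIC))
E
```

```text
(no output)
```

View pics/tz2.png

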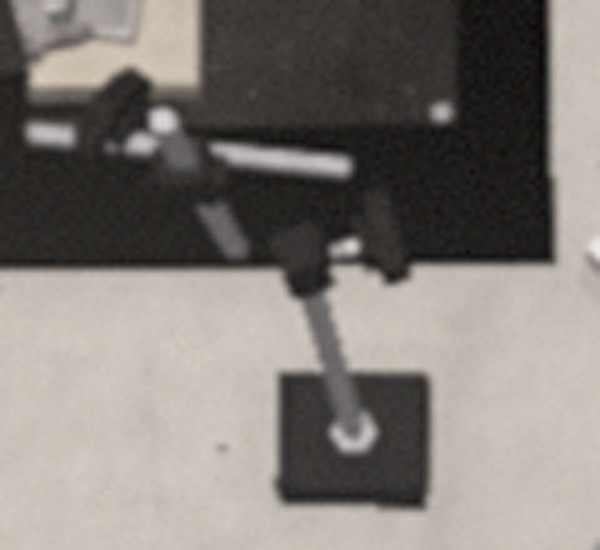

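View pics/sz2.png

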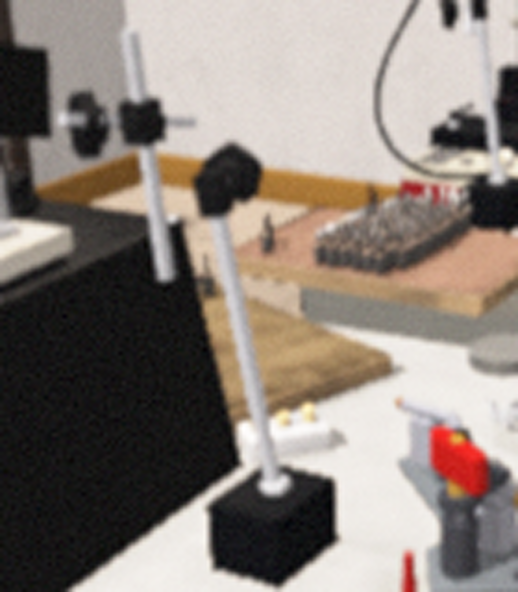

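```bash
python3 - <<'E'
from h import *
np.set_printoptions(precision=4,suppress=True)
c=capture("top");s=capture("scene")
def P(n,u,v,u2,v2): print(n,tri(c,(u,v),s,(u2,v2)))
P("postbase",295.4,166.4,273.5,210.8)
P("posttop",286.2,135,261.6,128.6)
Z=lambda u,v:((u+.5)/4.2+285-.5,(v+.5)/4.2+155-.5)
S=lambda u,v:((u+.5)/5.5+280-.5,(v+.5)/5.5+170-.5)
P("axis",*Z(80,266),*S(240,157))
P("tip",*Z(334,61),*S(152,102))
P("redspout",230.5,243.4,310,232)
P("yel",*Z(186,522),*S(585,235))
P("grey",*Z(358,330),*S(440,120))
for p in ((0.47,.316,.044),(.4303,.392,.091)): print(proj(c,p),proj(s,p))
print(get_state()["time_s"])
E
```

```text
postbase (array([0.54  , 0.4128, 0.0465]), np.float64(0.000932543132348623))
posttop (array([0.5518, 0.4189, 0.2265]), np.float64(0.0022589382897119643))
axis (array([0.4306, 0.392 , 0.0908]), np.float64(0.0003045962975458546))
tip (array([0.5377, 0.2734, 0.0445]), np.float64(0.0010360317066534868))
redspout (array([0.381 , 0.5285, 0.0958]), np.float64(0.00385827360469179))
yel (array([0.3157, 0.3411, 0.062 ]), np.float64(0.0012932851571082812))
grey (array([0.4065, 0.2624, 0.058 ]), np.float64(0.0001635877048097415))
[342.5683 201.5703] [323.9815 200.676 ]
[303.6067 218.0513] [323.4464 198.0946]
0.3
```

```bash
cat >> h.py <<'E'
from scipy.spatial.transform import Rotation as Ro
def pose(s=None):
    s=s or get_state();return np.array(s["tcp_pos"]),Ro.from_euler("xyz",s["eef_rot"],degrees=True).as_matrix()
def jawang():
    p,R=pose();return np.degrees(np.arctan2(R[1,2],R[0,2]))
def plan(target,jaw,frm=None):
    """tool-frame shift to TCP target, and spin (clockwise +) so that jaw axis is at `jaw` deg mod 180"""
    p,R=pose();d=R.T@(np.array(target)-p)
    a=np.degrees(np.arctan2(R[1,2],R[0,2]));s=(a-jaw+90)%180-90
    s_=get_state()
    np.set_printoptions(precision=4,suppress=True)
    print("t",s_["time_s"],"tcp",p,"jaw",round(a,2),"j6",s_["joints"][5],"toolx",R[:,0]);print("shift tool",d,"spin",round(np.radians(s),4),"F",s_["contact_force"],"Mz",s_["moment"],"w",s_["gripper_width"])
E
python3 - <<'E'
from h import *
c=capture("top");im=c["img"];h=cv2.cvtColor(im,cv2.COLOR_BGR2HSV)
x0,y0,x1,y1=288,200,325,235
sub=h[y0:y1,x0:x1];m=((sub[...,0]<8)|(sub[...,0]>170))&(sub[...,1]>130)&(sub[...,2]>80)
v,u=np.nonzero(m);print(len(u))
P=np.array([onz(c,a+x0,b+y0,.0905)[:2] for a,b in zip(u,v)])
w,V=np.linalg.eigh(np.cov(P.T));print(P.mean(0),np.degrees(np.arctan2(V[1,1],V[0,1])),np.sqrt(w*12))
plan((.430,.392,.13),64)
E
```

```text
100
[0.42950034 0.39171314] 150.91640215981778 [0.01099761 0.0447499 ]
t 0.35 tcp [0.1485 0.6583 0.2264] jaw -102.71 j6 -16.50452709752672 toolx [-0.0001 -0.0003 -1.    ]
shift tool [0.0964 0.3332 0.1979] spin 0.232 F [ 0.3834 -1.3107  0.3149] Mz [0.0112 0.0024 0.002 ] w 0.08764143006408003
```

>>> play_rows --series '[0, 0.02, 0.012, 0, 0, 0.033, 0.02, 0, 0, 0.036, 0.021, 0, 0, 0.036, 0.021, 0, 0, 0.036, 0.021, 0]' --jaw 70 --squeeze 20

```text
time_s: 0.77
tcp_pos: [0.2855, 0.529, 0.2267]
eef_rot: [149.5, 90.0, 46.8]
contact_force: [0.6, 1.7, 0.1]
gripper_width: 0.063
```

>>> play_rows --series '[0, 0.036, 0.021, 0.06, 0, 0.036, 0.021, 0.06, 0, 0.036, 0.021, 0.06, 0, 0.033, 0.02, 0.06, 0, 0.02, 0.012, 0.04]'

```text
time_s: 1.18
tcp_pos: [0.4075, 0.3861, 0.2267]
eef_rot: [50.7, 90.0, -68.4]
contact_force: [0.3, 0.8, -0.1]
gripper_width: 0.0609
```

```bash
python3 - <<'E'
from h import *
plan((.430,.392,.13),61)
E
```

```text
t 1.1833 tcp [0.4075 0.3861 0.2267] jaw -119.03 j6 -2.4794125098128665 toolx [ 0.0001 -0.0002 -1.    ]
shift tool [ 0.0967  0.0168 -0.0161] spin -0.0005 F [ 0.2694  0.8077 -0.1318] Mz [ 0.0704 -0.0474 -0.0027] w 0.06094198259060055
```

>>> play_rows --series '[0.01, 0.0084, -0.008, 0, 0.02, 0.0084, -0.0081, 0, 0.025, 0, 0, 0, 0, 0, 0, 0, 0, 0, 0, 0]'

```text
time_s: 1.6
tcp_pos: [0.4279, 0.3944, 0.1705]
eef_rot: [0.8, 89.8, -117.9]
contact_force: [-0.4, 0.0, 1.3]
gripper_width: 0.0615
```

```bash
python3 - <<'E'
from h import *
plan((.430,.392,.066),61)
print(get_state()["joints"])
c=capture("top");cv2.imwrite("pics/t1.png",cv2.resize(c["img"][100:300,200:440],None,fx=3,fy=3))
c=capture("scene");cv2.imwrite("pics/s1.png",cv2.resize(c["img"][80:300,220:460],None,fx=2.7,fy=2.7))
E
```

```text
t 1.6 tcp [0.4279 0.3944 0.1705] jaw -118.75 j6 -0.6528449176058305 toolx [-0.0016 -0.0029 -1.    ]
shift tool [0.1045 0.003  0.0007] spin 0.0044 F [-0.3854  0.0125  1.27  ] Mz [ 0.0586 -0.0271 -0.0004] w 0.061461021696243165
[ 61.9073  14.4171 -15.7369   0.0006 -60.0362  -0.6528]
```

View pics/t1.png

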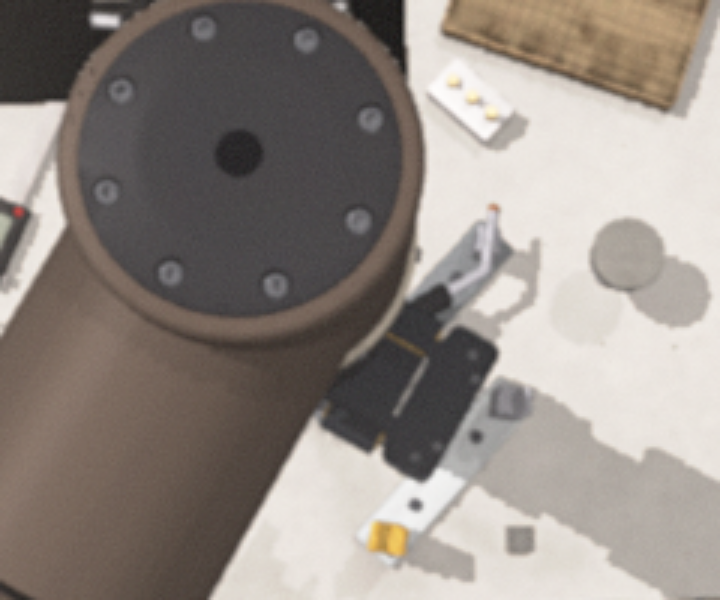

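View pics/s1.png

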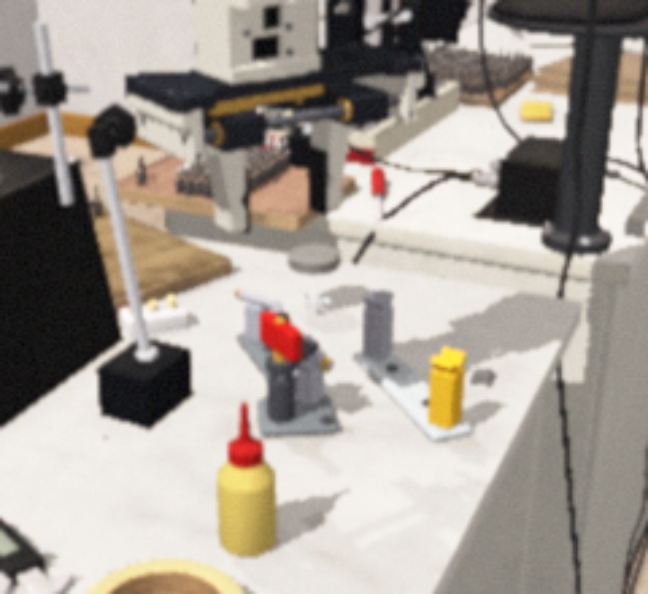

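```bash
python3 - <<'E'
from h import *
c=capture("scene");p,R=pose()
for q in (p,p-[0,0,-.019],p+R[:,2]*.03,p-R[:,2]*.03): 
    u=proj(c,q);print(u,(u-[220,80])*2.7)
plan((.430,.392,.066),61)
E
```

```text
[322.77206261 160.2673423 ] [277.48456906 216.7218242 ]
[322.64878521 150.79796621] [277.15172007 191.15450877]
[335.64609161 157.25398474] [312.24444736 208.58575881]
[309.40075482 163.39709533] [241.38203802 225.17215739]
t 1.75 tcp [0.4286 0.396  0.1731] jaw -118.69 j6 -0.6548111685568244 toolx [ 0.0014  0.0015 -1.    ]
shift tool [0.1071 0.0031 0.003 ] spin 0.0053 F [0.2313 0.2811 0.4883] Mz [ 0.0466 -0.0055  0.0099] w 0.06143046883295016
```

>>> play_rows --series '[0.015, 0.001, 0.0007, 0, 0.02, 0.001, 0.0007, 0, 0.02, 0.001, 0.0006, 0, 0.015, 0, 0, 0, 0.005, 0, 0, 0]'

```text
time_s: 2.17
tcp_pos: [0.4294, 0.3916, 0.0957]
eef_rot: [-13.7, 89.9, -132.4]
contact_force: [-0.5, -0.9, -1.0]
gripper_width: 0.0613
```

```bash
python3 - <<'E'
from h import *
for i in range(5):
    p,R=pose();print(p,jawang());capture("scene")
c=capture("scene");cv2.imwrite("pics/s2.png",cv2.resize(c["img"][120:240,260:400],None,fx=5,fy=5,interpolation=cv2.INTER_CUBIC))
plan((.430,.392,.066),61)
E
```

```text
[0.42936204 0.39162053 0.09572047] -118.72781919317798
[0.42946386 0.39166747 0.09573637] -118.72583740536979
[0.42988057 0.39212224 0.09687868] -118.71375440513442
[0.43024754 0.39257387 0.09768766] -118.7069461131657
[0.43047005 0.39280842 0.09812399] -118.7103861844598
t 2.4667 tcp [0.4305 0.3927 0.0981] jaw -118.73 j6 -0.3432874968021231 toolx [ 0.0014  0.002  -1.    ]
shift tool [ 0.0321 -0.0001  0.001 ] spin 0.0048 F [1.3134 0.5275 0.6006] Mz [-0.0035 -0.0056 -0.0247] w 0.06124337931218441
```

View pics/s2.png

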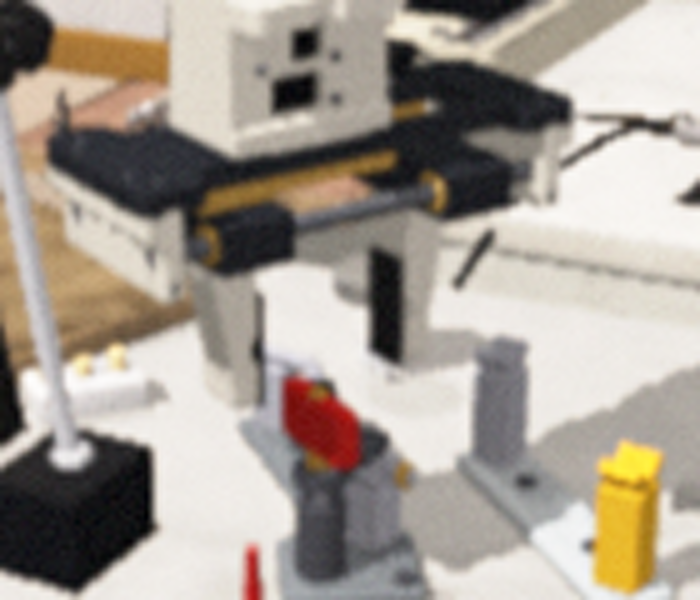

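>>> play_rows --series '[0.01, 0, 0, 0.005, 0.013, 0, 0, 0, 0.008, 0, 0, 0, 0, 0, 0, 0, 0, 0, 0, 0]'

```text
time_s: 2.88
tcp_pos: [0.4299, 0.3915, 0.0651]
eef_rot: [5.7, 89.9, -113.4]
contact_force: [1.1, 1.8, 0.6]
gripper_width: 0.0609
```

>>> play_rows --series '[0, 0, 0, 0, 0, 0, 0, 0, 0, 0, 0, 0, 0, 0, 0, 0, 0, 0, 0, 0]' --jaw 0

```text
time_s: 3.3
tcp_pos: [0.4301, 0.3919, 0.0659]
eef_rot: [179.6, 90.0, 60.5]
contact_force: [0.7, 0.2, -0.3]
gripper_width: 0.0337
```

```bash
python3 - <<'E'
from h import *
plan((.430,.392,.066),61)
c=capture("scene");cv2.imwrite("pics/s3.png",cv2.resize(c["img"][120:240,260:400],None,fx=5,fy=5,interpolation=cv2.INTER_CUBIC))
plan((.430,.392,.066),61)
E
```

```text
t 3.3 tcp [0.4301 0.3919 0.0659] jaw -119.04 j6 -0.6280852332452082 toolx [ 0.0002  0.0004 -1.    ]
shift tool [-0.0001 -0.0001 -0.    ] spin -0.0006 F [ 0.7269  0.1567 -0.3279] Mz [-0.004   0.0371 -0.0191] w 0.03369360929726393
t 3.35 tcp [0.43   0.3919 0.0658] jaw -119.04 j6 -0.630914966623597 toolx [ 0.0002  0.0004 -1.    ]
shift tool [-0.0002 -0.0001 -0.    ] spin -0.0006 F [ 0.3628  0.1819 -0.5907] Mz [-0.0268 -0.0214  0.0078] w 0.02915629072408321
```

View pics/s3.png

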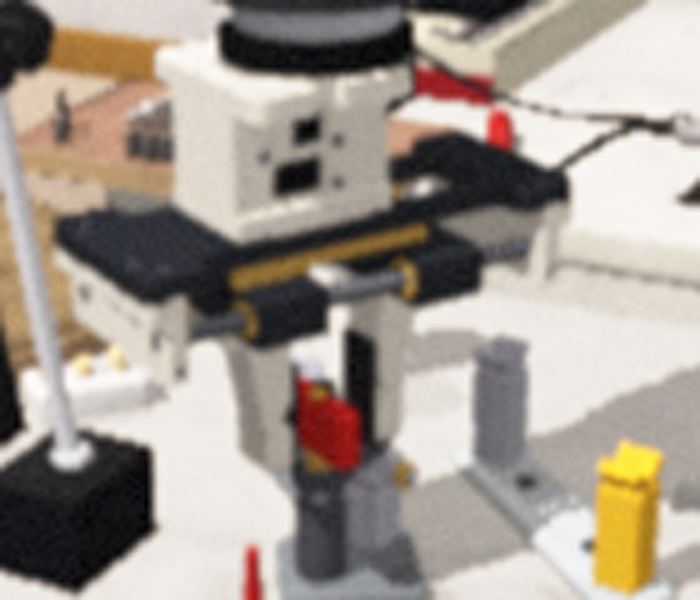

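Jaws straddle the red wing (around px 330,420 of the crop) and are still closing; z is right. Let them finish.

>>> play_rows --series '[0, 0, 0, 0, 0, 0, 0, 0, 0, 0, 0, 0, 0, 0, 0, 0, 0, 0, 0, 0]'

```text
time_s: 3.77
tcp_pos: [0.4303, 0.3924, 0.0657]
eef_rot: [176.5, 89.9, 57.5]
contact_force: [1.3, 1.4, -1.6]
gripper_width: 0.0115
```

```bash
python3 - <<'E'
from h import *
plan((.430,.392,.066),61)
E
```

```text
t 3.7667 tcp [0.4303 0.3924 0.0657] jaw -119.03 j6 -0.6314097692683969 toolx [ 0.0006  0.0009 -1.    ]
shift tool [-0.0003 -0.0001  0.0005] spin -0.0006 F [ 1.258   1.4032 -1.5506] Mz [ 0.8989 -0.5872 -0.0282] w 0.011478479456936422
```

>>> play_rows --series '[-0.0002, 0, 0, 0.05, -0.0002, 0, 0, 0.05, -0.0002, 0, 0, 0.05, -0.0002, 0, 0, 0.05, -0.0002, 0, 0, 0.05]'

```text
time_s: 4.18
tcp_pos: [0.4303, 0.3924, 0.0666]
eef_rot: [-172.6, 89.9, 53.9]
contact_force: [1.3, 2.2, -2.7]
gripper_width: 0.012
```

```bash
python3 - <<'E'
from h import *
plan((.430,.392,.066),61)
c=capture("scene");cv2.imwrite("pics/s4.png",cv2.resize(c["img"][120:240,260:400],None,fx=5,fy=5,interpolation=cv2.INTER_CUBIC))
plan((.430,.392,.066),61)
E
```

```text
t 4.1833 tcp [0.4303 0.3924 0.0666] jaw -133.48 j6 -15.088976171794629 toolx [ 0.0007  0.0009 -1.    ]
shift tool [0.0006 0.0001 0.0006] spin -0.2528 F [ 1.2635  2.2201 -2.7411] Mz [ 1.0399 -0.702   0.0328] w 0.011983489096513105
t 4.2333 tcp [0.4304 0.3925 0.0667] jaw -133.69 j6 -15.290144919353274 toolx [ 0.0007  0.0011 -1.    ]
shift tool [0.0007 0.0001 0.0006] spin -0.2563 F [ 2.4497  2.253  -2.387 ] Mz [ 1.1144 -0.7732  0.0246] w 0.011695553071774016
```

View pics/s4.png

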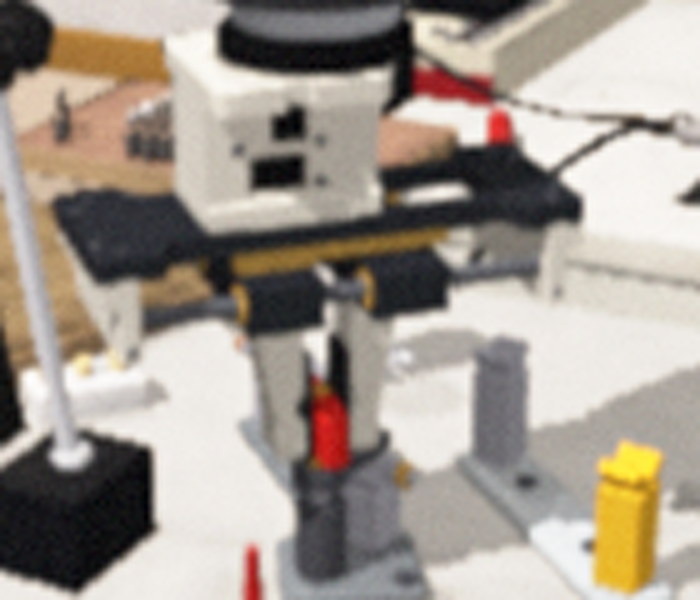

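>>> play_rows --series '[-0.00028, 0, 0, 0.07, -0.00028, 0, 0, 0.07, -0.00028, 0, 0, 0.07, -0.00028, 0, 0, 0.07, -0.00028, 0, 0, 0.07]'

```text
time_s: 4.65
tcp_pos: [0.4305, 0.3926, 0.0681]
eef_rot: [-152.7, 89.9, 53.7]
contact_force: [3.2, 3.6, -3.3]
gripper_width: 0.0116
```

```bash
python3 - <<'E'
from h import *
plan((.430,.392,.066),61)
c=capture("scene");cv2.imwrite("pics/s5.png",cv2.resize(c["img"][120:240,260:400],None,fx=5,fy=5,interpolation=cv2.INTER_CUBIC))
E
```

```text
t 4.65 tcp [0.4305 0.3926 0.0681] jaw -153.52 j6 -35.12691209520545 toolx [ 0.0009  0.0013 -1.    ]
shift tool [0.0021 0.0003 0.0007] spin -0.6025 F [ 3.1707  3.6477 -3.257 ] Mz [ 1.2283 -1.0759  0.0178] w 0.011605295088840808
```

View pics/s5.png

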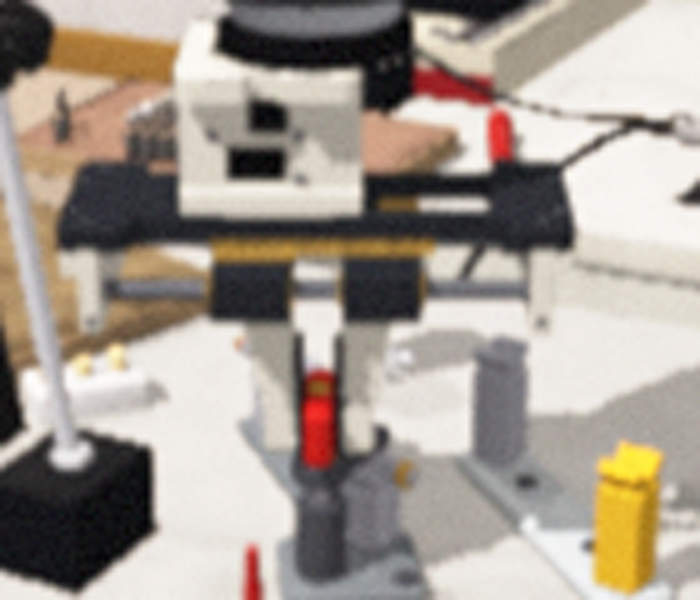

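>>> play_rows --series '[-0.00028, 0, 0, 0.07, -0.00028, 0, 0, 0.07, -0.00028, 0, 0, 0.07, -0.00028, 0, 0, 0.07, -0.00028, 0, 0, 0.07]'

```text
time_s: 5.12
tcp_pos: [0.4306, 0.3927, 0.0695]
eef_rot: [-135.1, 89.9, 51.4]
contact_force: [3.2, 3.8, -4.0]
gripper_width: 0.0119
```

>>> play_rows --series '[-0.00028, 0, 0, 0.07, -0.00028, 0, 0, 0.07, -0.00028, 0, 0, 0.07, -0.00028, 0, 0, 0.07, -0.00028, 0, 0, 0.07]'

```text
time_s: 5.53
tcp_pos: [0.4307, 0.3927, 0.0709]
eef_rot: [-118.0, 89.9, 48.4]
contact_force: [3.5, 3.7, -4.3]
gripper_width: 0.0121
```

```bash
python3 - <<'E'
from h import *
plan((.430,.392,.066),61)
c=capture("scene");cv2.imwrite("pics/s6.png",cv2.resize(c["img"][120:240,260:400],None,fx=5,fy=5,interpolation=cv2.INTER_CUBIC))
E
```

```text
t 5.5333 tcp [0.4307 0.3927 0.0709] jaw 166.47 j6 -75.14333186885796 toolx [ 0.0013  0.0014 -1.    ]
shift tool [0.0049 0.0008 0.0005] spin -1.3009 F [ 3.4947  3.7162 -4.3427] Mz [ 1.3822 -1.7814  0.127 ] w 0.012082530245977628
```

View pics/s6.png

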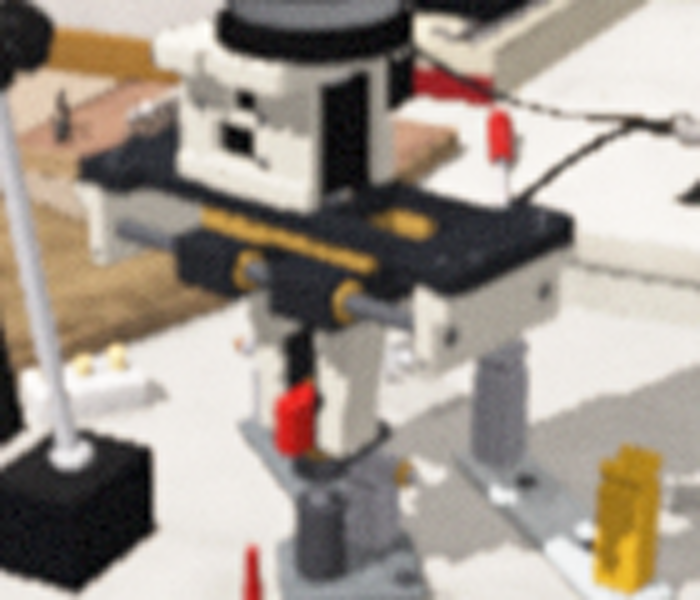

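>>> play_rows --series '[-0.00028, 0, 0, 0.07, -0.00028, 0, 0, 0.07, -0.00028, 0, 0, 0.07, -0.00028, 0, 0, 0.07, -0.00028, 0, 0, 0.07]'

```text
time_s: 6.0
tcp_pos: [0.4309, 0.3926, 0.0723]
eef_rot: [-103.0, 89.9, 43.4]
contact_force: [5.8, 3.9, -5.0]
gripper_width: 0.0118
```

>>> play_rows --series '[-0.00028, 0, 0, 0.07, -0.00028, 0, 0, 0.07, -0.00028, 0, 0, 0.07, -0.00028, 0, 0, 0.07, -0.00028, 0, 0, 0.07]'

```text
time_s: 6.42
tcp_pos: [0.431, 0.3925, 0.0737]
eef_rot: [-87.6, 89.9, 38.7]
contact_force: [5.8, 3.0, -5.3]
gripper_width: 0.012
```

>>> play_rows --series '[-0.00028, 0, 0, 0.06, -0.00028, 0, 0, 0.06, -0.00028, 0, 0, 0.06, -0.00028, 0, 0, 0.06, -0.00028, 0, 0, 0.06]'

```text
time_s: 6.83
tcp_pos: [0.431, 0.3924, 0.0749]
eef_rot: [-73.3, 89.9, 35.8]
contact_force: [7.7, 3.3, -6.4]
gripper_width: 0.0116
```

```bash
python3 - <<'E'
from h import *
plan((.430,.392,.066),61)
E
```

```text
t 6.8333 tcp [0.431  0.3924 0.0749] jaw 109.19 j6 -132.4114153017999 toolx [ 0.0015  0.0011 -1.    ]
shift tool [ 0.0089  0.0011 -0.0001] spin 0.8411 F [ 7.6924  3.3084 -6.4063] Mz [ 1.1316 -2.8541  0.0649] w 0.011637171177485065
```

>>> play_rows --series '[-0.0001, 0, 0, 0.025, -0.0001, 0, 0, 0.025, -0.0001, 0, 0, 0.025, -0.0001, 0, 0, 0.025, 0, 0, 0, 0]'

```text
time_s: 7.25
tcp_pos: [0.431, 0.3923, 0.0753]
eef_rot: [-69.7, 89.9, 33.8]
contact_force: [7.2, 1.3, -6.1]
gripper_width: 0.0118
```

```bash
python3 - <<'E'
from h import *
plan((.430,.392,.066),61)
E
```

```text
t 7.25 tcp [0.431  0.3923 0.0753] jaw 103.53 j6 -138.06358908197515 toolx [ 0.0015  0.001  -1.    ]
shift tool [ 0.0093  0.0011 -0.0001] spin 0.7424 F [ 7.2252  1.295  -6.0878] Mz [ 1.0742 -2.7943 -0.0024] w 0.011785444437809944
```

>>> play_rows --series '[-0.0001, 0, 0, 0.025, -0.0001, 0, 0, 0.025, -0.0001, 0, 0, 0.025, -0.0001, 0, 0, 0.025, 0, 0, 0, 0]'

```text
time_s: 7.67
tcp_pos: [0.431, 0.3924, 0.0758]
eef_rot: [-64.3, 89.9, 33.5]
contact_force: [7.5, 2.1, -5.8]
gripper_width: 0.0119
```

```bash
python3 - <<'E'
from h import *
plan((.430,.392,.066),61)
E
```

```text
t 7.6667 tcp [0.431  0.3924 0.0758] jaw 97.81 j6 -143.79587526827478 toolx [ 0.0015  0.001  -1.    ]
shift tool [ 0.0098  0.0011 -0.0003] spin 0.6424 F [ 7.5263  2.1284 -5.7891] Mz [ 0.9469 -2.9123 -0.0147] w 0.011937215147511369
```

>>> play_rows --series '[-0.0001, 0, 0, 0.025, -0.0001, 0, 0, 0.025, -0.0001, 0, 0, 0.025, -0.0001, 0, 0, 0.025, 0, 0, 0, 0]'

```text
time_s: 8.08
tcp_pos: [0.431, 0.3923, 0.0762]
eef_rot: [-61.3, 89.9, 30.8]
contact_force: [7.1, 1.7, -5.9]
gripper_width: 0.012
```

```bash
python3 - <<'E'
from h import *
plan((.430,.392,.066),61)
c=capture("scene");cv2.imwrite("pics/s7.png",cv2.resize(c["img"][120:240,260:400],None,fx=5,fy=5,interpolation=cv2.INTER_CUBIC))
E
```

```text
t 8.0833 tcp [0.431  0.3923 0.0762] jaw 92.08 j6 -149.52537516004145 toolx [ 0.0015  0.0009 -1.    ]
shift tool [ 0.0101  0.0011 -0.0003] spin 0.5424 F [ 7.0626  1.7159 -5.9224] Mz [ 0.8952 -2.9029  0.02  ] w 0.011964531632887472
```

View pics/s7.png

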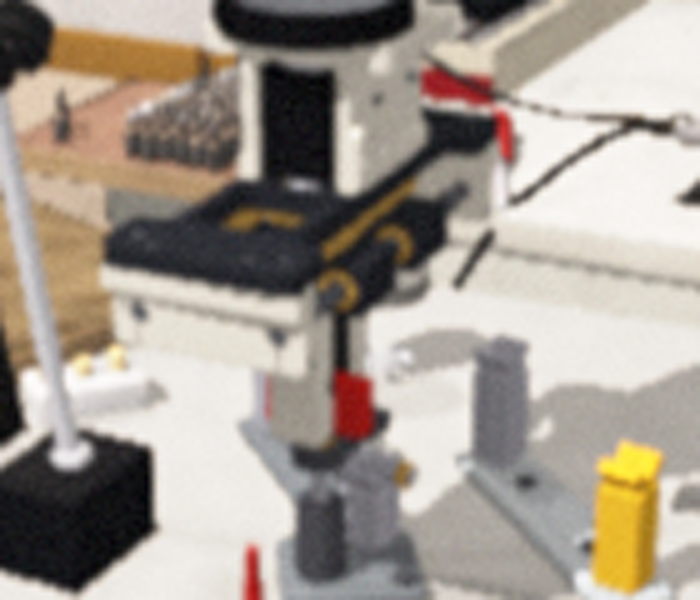

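Wing has swung round with the jaws and the bar has risen. Continue carefully to the stop.

>>> play_rows --series '[-0.0001, 0, 0, 0.02, -0.0001, 0, 0, 0.02, -0.0001, 0, 0, 0.02, 0, 0, 0, 0.02, 0, 0, 0, 0]'

```text
time_s: 8.55
tcp_pos: [0.4308, 0.3922, 0.0763]
eef_rot: [-66.7, 89.9, 20.9]
contact_force: [6.4, 2.3, -6.1]
gripper_width: 0.0125
```

```bash
python3 - <<'E'
from h import *
plan((.430,.392,.066),61)
E
```

```text
t 8.55 tcp [0.4308 0.3922 0.0763] jaw 87.56 j6 -154.0553173653678 toolx [ 0.0012  0.0005 -1.    ]
shift tool [ 0.0103  0.0008 -0.0002] spin 0.4635 F [ 6.4394  2.3041 -6.0585] Mz [ 0.9643 -2.5528  0.5373] w 0.012510947060549275
```

>>> play_rows --series '[0, 0, 0, -0.02, 0, 0, 0, -0.02, 0, 0, 0, 0, 0, 0, 0, 0, 0, 0, 0, 0]' --jaw 55

```text
time_s: 8.97
tcp_pos: [0.4298, 0.3916, 0.0765]
eef_rot: [141.0, 90.0, -129.2]
contact_force: [1.1, -0.5, 0.3]
gripper_width: 0.0406
```

>>> play_rows --series '[0, 0, 0, 0, -0.01, 0, 0, 0, -0.03, 0, 0, 0, -0.03, 0, 0, 0, -0.03, 0, 0, 0]'

```text
time_s: 9.38
tcp_pos: [0.4299, 0.3915, 0.1783]
eef_rot: [170.4, 90.0, -99.8]
contact_force: [0.6, -0.5, 0.1]
gripper_width: 0.048
```

```bash
python3 - <<'E'
from h import *
plan((.43,.30,.2),32.5)
c=capture("scene");cv2.imwrite("pics/s8.png",cv2.resize(c["img"][120:240,260:400],None,fx=5,fy=5,interpolation=cv2.INTER_CUBIC))
E
```

```text
t 9.3833 tcp [0.4299 0.3915 0.1783] jaw 89.71 j6 -151.88834872916493 toolx [-0.0001 -0.0006 -1.    ]
shift tool [-0.0217 -0.0006 -0.0915] spin 0.9986 F [ 0.6198 -0.5181  0.1175] Mz [ 0.1789 -0.254  -0.0029] w 0.048002470599603254
```

View pics/s8.png

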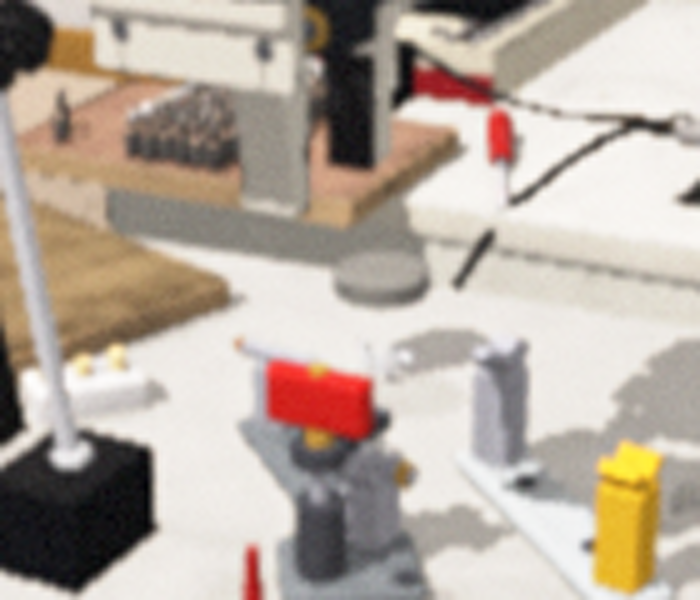

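>>> play_rows --series '[-0.01, 0, -0.01, -0.11, -0.01, 0, -0.01, -0.12, 0, 0, -0.01, -0.12, 0, 0, 0, -0.12, 0, 0, 0, -0.12]'

```text
time_s: 9.85
tcp_pos: [0.4333, 0.3617, 0.1976]
eef_rot: [-64.2, 89.9, 59.6]
contact_force: [0.1, -0.1, 0.1]
gripper_width: 0.0487
```

>>> play_rows --series '[0, 0, 0, -0.12, 0, 0, 0, -0.12, 0, 0, 0, -0.12, 0, 0, 0, -0.12, 0, 0, 0, -0.12]'

```text
time_s: 10.27
tcp_pos: [0.4332, 0.3621, 0.1972]
eef_rot: [-103.4, 90.0, 54.9]
contact_force: [0.0, 0.4, -0.1]
gripper_width: 0.0483
```

>>> play_rows --series '[0, 0, 0, -0.12, 0, 0, 0, -0.12, 0, 0, 0, -0.12, 0, 0, 0, -0.12, 0, 0, 0, -0.12]'

```text
time_s: 10.68
tcp_pos: [0.4332, 0.3621, 0.1972]
eef_rot: [-139.9, 90.0, 52.7]
contact_force: [-0.2, -0.5, 0.0]
gripper_width: 0.0482
```

```bash
python3 - <<'E'
from h import *
plan((.47,.316,.1),32.5)
c=capture("top");cv2.imwrite("pics/t2.png",cv2.resize(c["img"][100:300,200:440],None,fx=3,fy=3))
E
```

```text
t 10.6833 tcp [0.4332 0.3621 0.1972] jaw -167.39 j6 -47.14524405073082 toolx [ 0.0004  0.0005 -1.    ]
shift tool [ 0.0972  0.0531 -0.0258] spin -0.3471 F [-0.2349 -0.4508  0.0488] Mz [ 0.1118 -0.0443  0.0272] w 0.048202800025419795
```

View pics/t2.png

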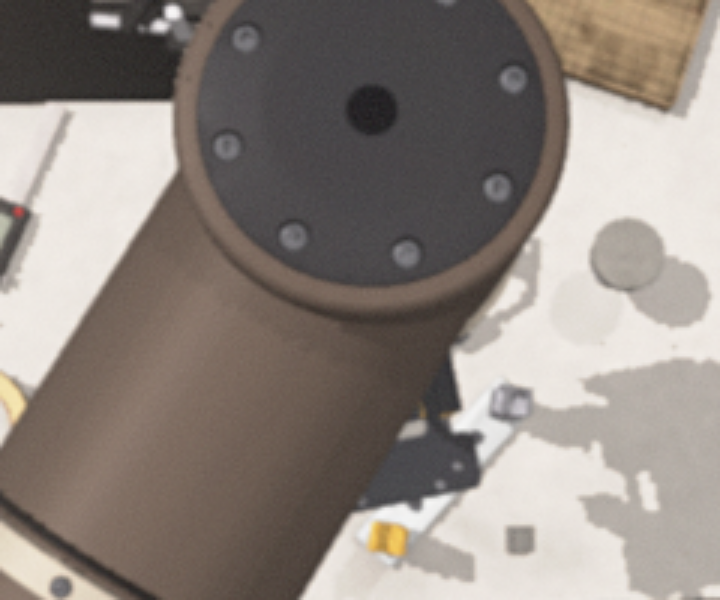

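>>> play_rows --series '[0, 0.025, -0.015, -0.12, 0, 0.025, -0.01, -0.12, 0, 0, 0, -0.107, 0, 0, 0, 0, 0, 0, 0, 0]'

```text
time_s: 11.15
tcp_pos: [0.4709, 0.3204, 0.1968]
eef_rot: [-152.9, 90.0, 58.9]
contact_force: [-0.4, -0.3, -0.1]
gripper_width: 0.0479
```

```bash
python3 - <<'E'
from h import *
c=capture("scene")
plan((.47,.316,.1),32.5)
E
```

```text
t 11.2 tcp [0.4707 0.3207 0.1968] jaw -148.16 j6 -22.10593589244205 toolx [ 0.0002  0.0004 -1.    ]
shift tool [0.0968 0.0037 0.0031] spin -0.0116 F [0.3225 0.9045 0.6768] Mz [ 0.0784 -0.0025 -0.0279] w 0.04809864625159859
```

>>> play_rows --series '[0.02, 0.002, 0.0015, -0.0116, 0.035, 0.0017, 0.0016, 0, 0.035, 0, 0, 0, 0.015, 0, 0, 0, 0, 0, 0, 0]'

```text
time_s: 11.62
tcp_pos: [0.4679, 0.3143, 0.0877]
eef_rot: [14.3, 89.6, -133.1]
contact_force: [1.1, -0.5, -0.5]
gripper_width: 0.0483
```

>>> play_rows --series '[0, 0, 0, 0, 0, 0, 0, 0, 0, 0, 0, 0, 0, 0, 0, 0, 0, 0, 0, 0]'

```text
time_s: 12.03
tcp_pos: [0.4706, 0.3163, 0.0927]
eef_rot: [-161.4, 89.9, 51.4]
contact_force: [-0.7, -0.1, -0.1]
gripper_width: 0.0481
```

```bash
python3 - <<'E'
from h import *
c=capture("scene");cv2.imwrite("pics/s9.png",cv2.resize(c["img"][120:240,260:400],None,fx=5,fy=5,interpolation=cv2.INTER_CUBIC))
plan((.47,.316,.021),32.5)
c=capture("top");cv2.imwrite("pics/t3.png",cv2.resize(c["img"][100:300,200:440],None,fx=3,fy=3))
E
```

```text
t 12.0833 tcp [0.4705 0.3162 0.0924] jaw -147.21 j6 -20.891422101280458 toolx [ 0.0011  0.0013 -1.    ]
shift tool [ 0.0714 -0.0001  0.0006] spin 0.0051 F [-0.3062 -0.2091  0.2494] Mz [0.0116 0.0073 0.012 ] w 0.048178635745912905
```

View pics/s9.png

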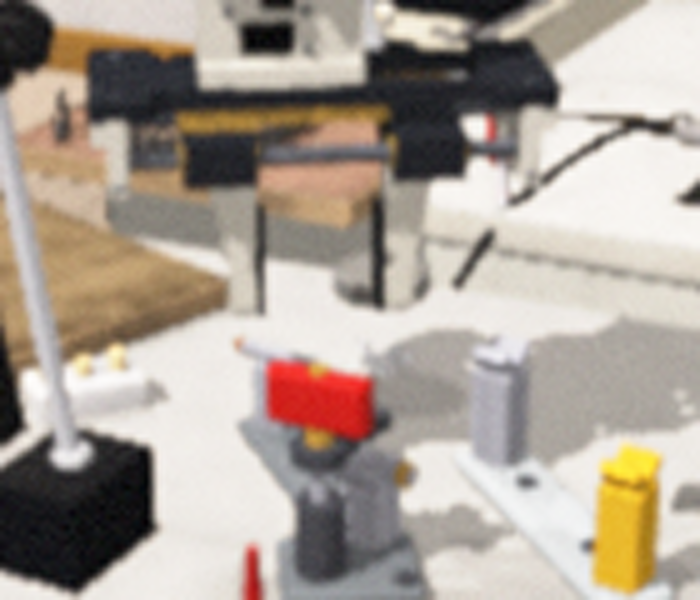

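View pics/t3.png

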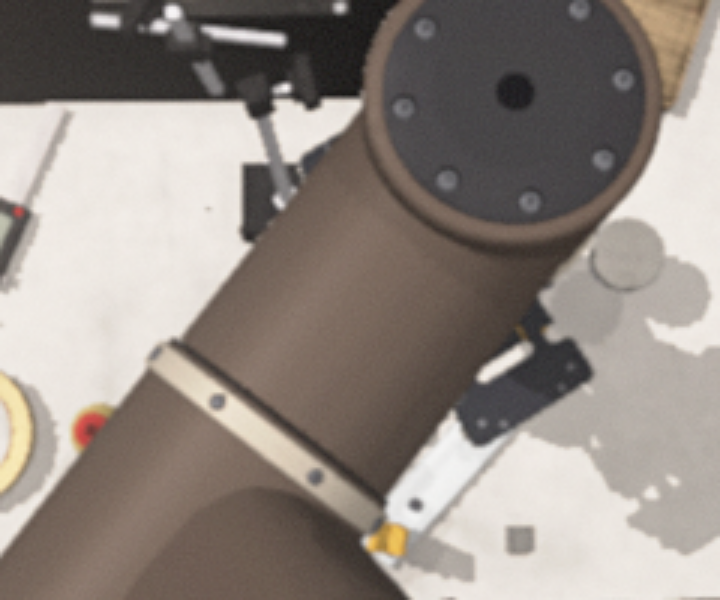

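>>> play_rows --series '[0.015, 0, 0.0003, 0.005, 0.02, 0, 0, 0, 0.02, 0, 0, 0, 0.01, 0, 0, 0, 0.006, 0, 0, 0]'

```text
time_s: 12.55
tcp_pos: [0.4695, 0.315, 0.0192]
eef_rot: [19.5, 89.9, -128.0]
contact_force: [0.6, -0.1, -0.8]
gripper_width: 0.0481
```

>>> play_rows --series '[0, 0, 0, 0, 0, 0, 0, 0, 0, 0, 0, 0, 0, 0, 0, 0, 0, 0, 0, 0]' --squeeze 30

```text
time_s: 12.97
tcp_pos: [0.4703, 0.316, 0.0213]
eef_rot: [-161.6, 89.9, 50.9]
contact_force: [0.3, -0.1, -0.3]
gripper_width: 0.048
```

```bash
python3 - <<'E'
from h import *
c=capture("scene");cv2.imwrite("pics/s10.png",cv2.resize(c["img"][120:240,260:400],None,fx=5,fy=5,interpolation=cv2.INTER_CUBIC))
plan((.47,.316,.021),32.5)
E
```

```text
t 13.0167 tcp [0.4702 0.3159 0.0212] jaw -147.48 j6 -21.168115286223607 toolx [ 0.0008  0.001  -1.    ]
shift tool [ 0.0002 -0.0002  0.0002] spin 0.0004 F [-0.0263  0.7654  0.9441] Mz [ 0.0737  0.0212 -0.0354] w 0.04849959529728497
```

View pics/s10.png

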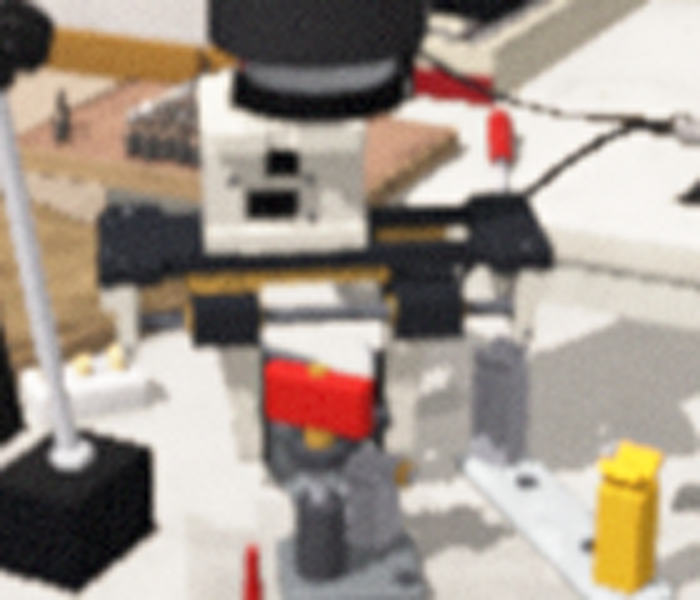

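Gripper is down behind the wing at the block; nothing touched. Close.

>>> play_rows --series '[0, 0, 0, 0, 0, 0, 0, 0, 0, 0, 0, 0, 0, 0, 0, 0, 0, 0, 0, 0]' --jaw 0 --squeeze 30

```text
time_s: 13.43
tcp_pos: [0.4699, 0.3156, 0.0205]
eef_rot: [35.4, 90.0, -112.0]
contact_force: [0.5, -0.2, -0.1]
gripper_width: 0.02
```

>>> play_rows --series '[0, 0, 0, 0, 0, 0, 0, 0, 0, 0, 0, 0, 0, 0, 0, 0, 0, 0, 0, 0]'

```text
time_s: 13.85
tcp_pos: [0.4701, 0.3159, 0.0206]
eef_rot: [-159.3, 90.0, 53.2]
contact_force: [1.3, 0.2, 0.3]
gripper_width: 0.0161
```

```bash
python3 - <<'E'
from h import *
plan((.47,.316,.021),32.5)
E
```

```text
t 13.85 tcp [0.4701 0.3159 0.0206] jaw -147.48 j6 -21.170211559857922 toolx [ 0.0004  0.0005 -1.    ]
shift tool [-0.0004 -0.0002  0.0001] spin 0.0004 F [1.3337 0.237  0.3235] Mz [ 0.6369 -0.2546 -0.0519] w 0.01605521300006905
```

>>> play_rows --series '[-0.0015, 0, 0, 0, -0.0015, 0, 0, 0, -0.0015, 0, 0, 0, -0.002, 0, 0, 0, 0, 0, 0, 0]'

```text
time_s: 14.27
tcp_pos: [0.47, 0.3156, 0.0273]
eef_rot: [-168.9, 90.0, 43.6]
contact_force: [0.6, 0.8, -0.5]
gripper_width: 0.0159
```

>>> play_rows --series '[0, 0, 0, 0, 0, 0, 0, 0, 0, 0, 0, 0, 0, 0, 0, 0, 0, 0, 0, 0]'

```text
time_s: 14.68
tcp_pos: [0.4699, 0.3156, 0.0269]
eef_rot: [17.7, 90.0, -129.8]
contact_force: [-0.1, -0.3, -0.4]
gripper_width: 0.0158
```

```bash
python3 - <<'E'
from h import *
p,R=pose()
plan(p+np.array([.992,-.131,0])*.045,32.5)
c=capture("scene");cv2.imwrite("pics/s11.png",cv2.resize(c["img"][120:240,260:400],None,fx=5,fy=5,interpolation=cv2.INTER_CUBIC))
E
```

```text
t 14.6833 tcp [0.4699 0.3156 0.0269] jaw -147.48 j6 -21.170444087607837 toolx [-0.0001 -0.0001 -1.    ]
shift tool [-0.      0.029  -0.0345] spin 0.0003 F [-0.0802 -0.2898 -0.3728] Mz [ 0.084  -0.0103  0.0096] w 0.015831957518041517
```

View pics/s11.png

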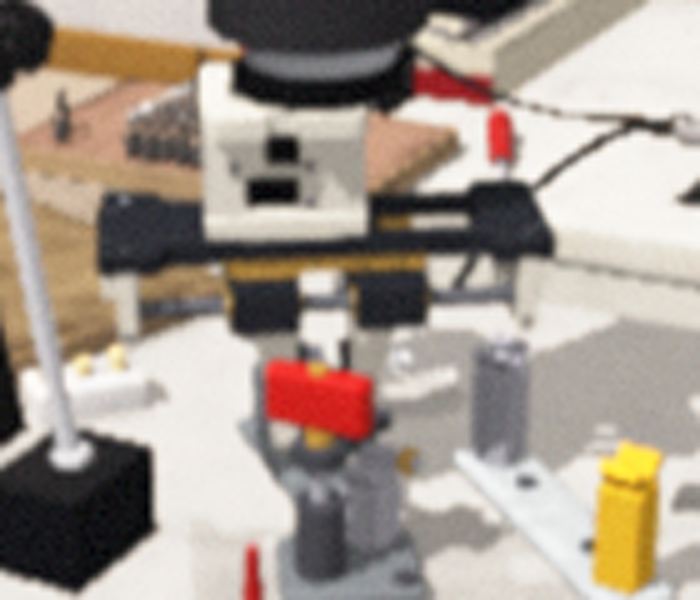

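>>> play_rows --series '[0, 0.002, -0.0024, 0, 0, 0.003, -0.0036, 0, 0, 0.0035, -0.0041, 0, 0, 0.0035, -0.0041, 0, 0, 0.0035, -0.0041, 0]'

```text
time_s: 15.15
tcp_pos: [0.4944, 0.3123, 0.0269]
eef_rot: [142.9, 90.0, -4.6]
contact_force: [-0.5, 0.4, -0.1]
gripper_width: 0.0161
```

>>> play_rows --series '[0, 0.0035, -0.0041, 0, 0, 0.0035, -0.0041, 0, 0, 0.0035, -0.0041, 0, 0, 0.003, -0.0036, 0, 0, 0.002, -0.0024, 0]'

```text
time_s: 15.57
tcp_pos: [0.5181, 0.309, 0.0269]
eef_rot: [69.3, 90.0, -78.2]
contact_force: [0.5, -0.6, -0.6]
gripper_width: 0.0155
```

```bash
python3 - <<'E'
from h import *
c=capture("scene");cv2.imwrite("pics/s12.png",cv2.resize(c["img"][120:240,260:400],None,fx=5,fy=5,interpolation=cv2.INTER_CUBIC))
p,R=pose()
plan((.3612,.3023,.04),32.7)
E
```

```text
t 15.6167 tcp [0.5184 0.309  0.0269] jaw -147.5 j6 -16.841645969326386 toolx [ 0.0002  0.0001 -1.    ]
shift tool [-0.0131 -0.0788  0.1362] spin -0.0035 F [ 0.0902 -0.0579 -0.0704] Mz [ 0.1345 -0.1769 -0.0205] w 0.0156067169334112
```

View pics/s12.png

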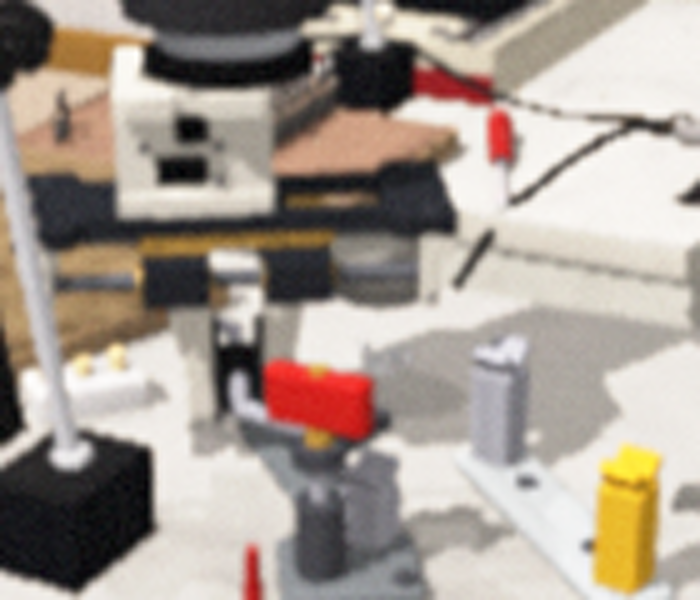

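>>> play_rows --series '[-0.01, 0, 0, 0, -0.02, 0, 0, 0, -0.03, 0, 0, 0, -0.03, 0, 0, 0, -0.02, 0, 0, 0]'

```text
time_s: 16.03
tcp_pos: [0.518, 0.3097, 0.1407]
eef_rot: [-176.1, 89.8, 36.5]
contact_force: [0.3, 1.0, 0.2]
gripper_width: 0.0157
```

```bash
python3 - <<'E'
from h import *
c=capture("scene");cv2.imwrite("pics/s13.png",cv2.resize(c["img"][80:240,240:420],None,fx=4,fy=4,interpolation=cv2.INTER_CUBIC))
p,R=pose()
plan((.3612,.3023,.09),32.7)
E
```

```text
t 16.0833 tcp [0.5196 0.3109 0.1445] jaw -147.4 j6 -16.89270860079777 toolx [ 0.0067  0.0052 -1.    ]
shift tool [ 0.0534 -0.078   0.1385] spin -0.0017 F [1.7393 2.1981 2.7497] Mz [ 0.2594 -0.3482 -0.0012] w 0.015729415386145786
```

View pics/s13.png

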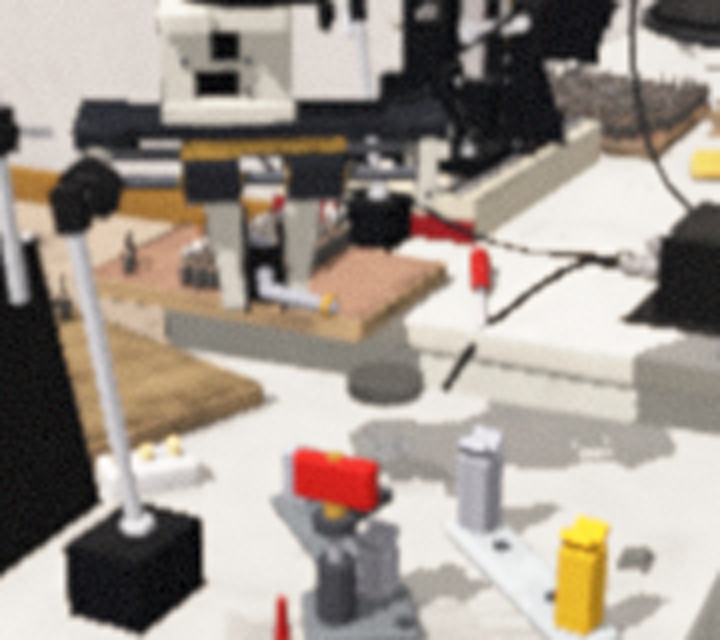

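>>> play_rows --series '[0, -0.004, 0.007, 0, 0, -0.008, 0.014, 0, 0, -0.012, 0.021, 0, 0, -0.012, 0.021, 0, 0, -0.012, 0.021, 0]'

```text
time_s: 16.5
tcp_pos: [0.419, 0.3036, 0.1364]
eef_rot: [9.1, 89.9, -138.4]
contact_force: [-0.7, 1.1, 0.0]
gripper_width: 0.0157
```

>>> play_rows --series '[0, -0.012, 0.021, 0, 0, -0.01, 0.018, 0, 0, -0.006, 0.011, 0, 0, -0.002, 0.0045, 0, 0, 0, 0, 0]'

```text
time_s: 16.92
tcp_pos: [0.3578, 0.3003, 0.1372]
eef_rot: [-126.4, 90.0, 86.2]
contact_force: [0.4, -0.1, -1.2]
gripper_width: 0.0163
```

>>> play_rows --series '[0, 0, 0, 0, 0, 0, 0, 0, 0, 0, 0, 0, 0, 0, 0, 0, 0, 0, 0, 0]'

```text
time_s: 17.33
tcp_pos: [0.3591, 0.3003, 0.1367]
eef_rot: [35.4, 90.0, -112.1]
contact_force: [-0.6, -0.1, -0.7]
gripper_width: 0.0161
```

```bash
python3 - <<'E'
from h import *
plan((.3612,.3023,.09),32.7)
c=capture("scene");cv2.imwrite("pics/s14.png",cv2.resize(c["img"][80:260,260:440],None,fx=4,fy=4,interpolation=cv2.INTER_CUBIC)[:720-130])
c=capture("top");cv2.imwrite("pics/t4.png",cv2.resize(c["img"][150:300,260:460],None,fx=4,fy=4,interpolation=cv2.INTER_CUBIC)[:600])
E
```

```text
t 17.3333 tcp [0.3591 0.3003 0.1367] jaw -147.52 j6 -31.61416682199114 toolx [-0.0002 -0.0005 -1.    ]
shift tool [ 0.0467 -0.0006 -0.0028] spin -0.0039 F [-0.5965 -0.0849 -0.7413] Mz [ 0.0787 -0.0309  0.0707] w 0.016134960289246797
```

View pics/s14.png

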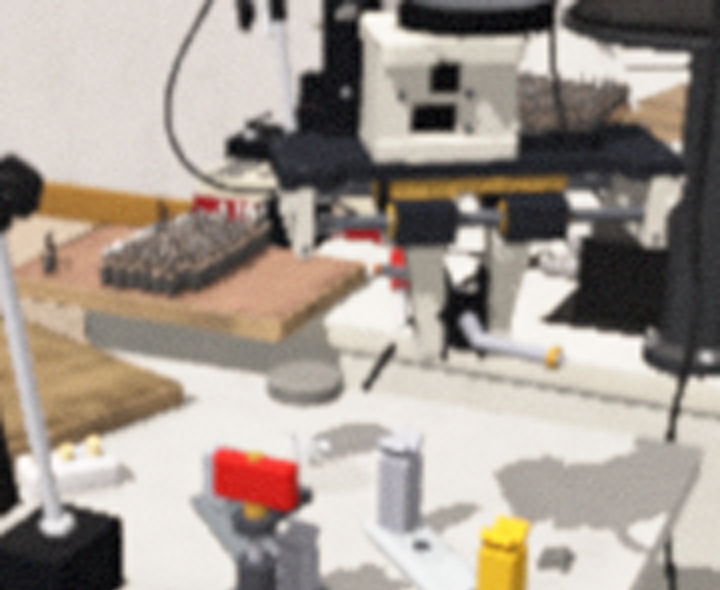

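View pics/t4.png

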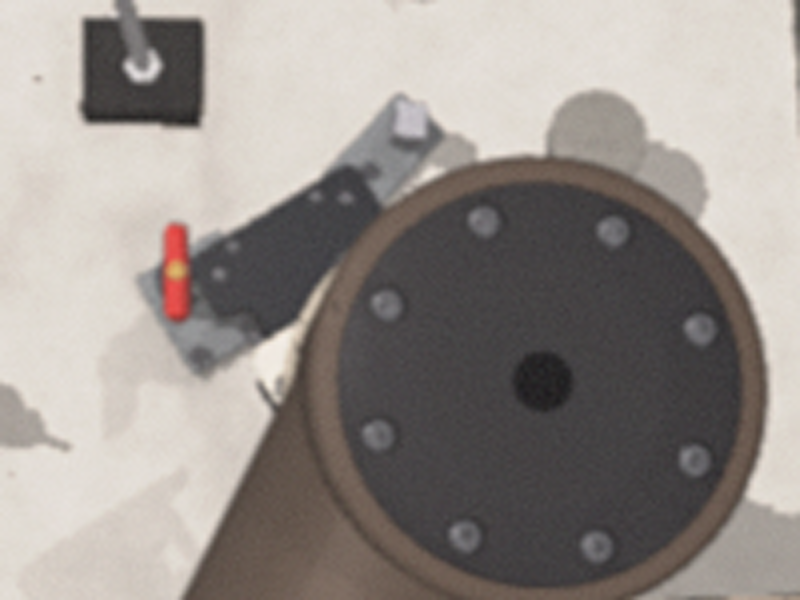

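```bash
python3 - <<'E'
from h import *
c=capture("scene");p,R=pose()
b=blob(c["img"],(14,90,120),(32,255,255),(385,155,410,180));print(b[0],b[1],b[2:4])
u=p+[0,0,.0185];X=np.array([.537,-.8434,0]);Y=np.array([.8434,.537,0])
for q in ((-.044,0),(-.071,-.0322),(-.068,-.0286),(.071,.0322)): print(q,proj(c,u+X*q[0]+Y*q[1]+[0,0,.005]))
im=cv2.resize(c["img"][130:185,340:410],None,fx=10,fy=10,interpolation=cv2.INTER_CUBIC);cv2.imwrite("pics/s15.png",im)
print(proj(c,(.43,.392,.1015)))
E
```

```text
[397.66666667 169.        ] 12 (array([397.55000114, 168.85000038]), ((2.2135939598083496, 4.427187919616699), 18.43494987487793))
(-0.044, 0) [379.41839899 164.45691244]
(-0.071, -0.0322) [399.20681871 168.80804135]
(-0.068, -0.0286) [396.93893969 168.31238309]
(0.071, 0.0322) [354.26781693 146.67430922]
[323.51808981 193.37427258]
```

View pics/s15.png

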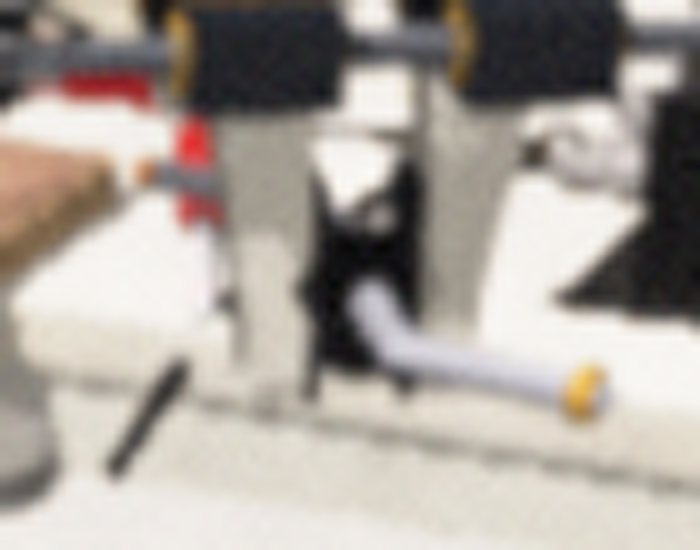

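>>> play_rows --series '[0.01, -0.0003, -0.0014, -0.004, 0.018, -0.0003, -0.0014, 0, 0.02, 0, 0, 0, 0.016, 0, 0, 0, 0.01, 0, 0, 0]'

```text
time_s: 17.9
tcp_pos: [0.3602, 0.3015, 0.0607]
eef_rot: [22.9, 89.9, -124.4]
contact_force: [-0.0, -0.5, -0.3]
gripper_width: 0.0163
```

>>> play_rows --series '[0, 0, 0, 0, 0, 0, 0, 0, 0, 0, 0, 0, 0, 0, 0, 0, 0, 0, 0, 0]'

```text
time_s: 18.32
tcp_pos: [0.3611, 0.303, 0.0637]
eef_rot: [-152.1, 89.9, 60.7]
contact_force: [0.3, -0.1, -0.9]
gripper_width: 0.0157
```

```bash
python3 - <<'E'
from h import *
plan((.3612,.3021,.0405),32.7)
c=capture("scene");cv2.imwrite("pics/s16.png",cv2.resize(c["img"][120:240,300:440],None,fx=5,fy=5,interpolation=cv2.INTER_CUBIC)[:600])
c=capture("top");cv2.imwrite("pics/t5.png",cv2.resize(c["img"][180:300,290:430],None,fx=5,fy=5,interpolation=cv2.INTER_CUBIC)[:600])
E
```

```text
t 18.3167 tcp [0.3611 0.303  0.0637] jaw -147.24 j6 -31.265068981634307 toolx [ 0.0008  0.0014 -1.    ]
shift tool [0.0232 0.0008 0.0004] spin 0.001 F [ 0.2536 -0.104  -0.8679] Mz [0.049  0.0157 0.0536] w 0.015696354025282994
```

View pics/s16.png

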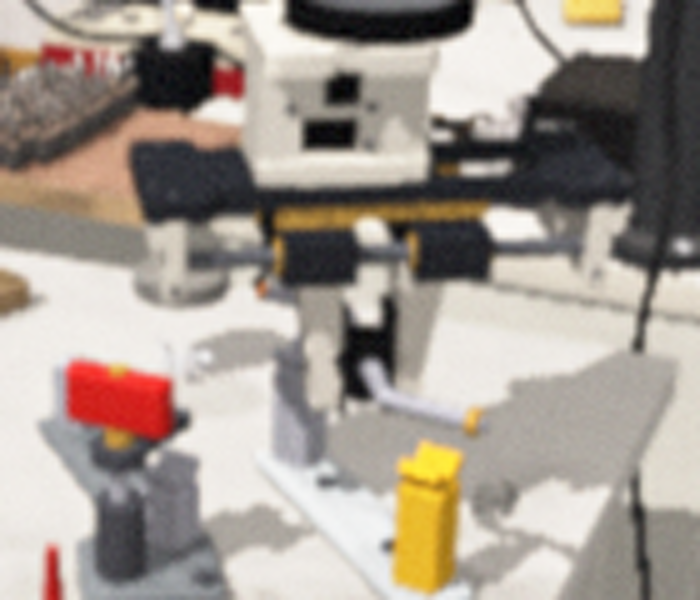

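View pics/t5.png

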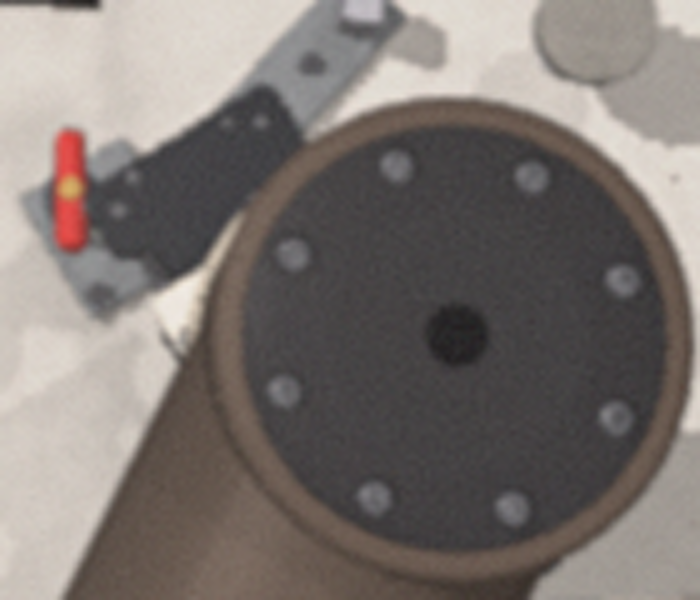

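>>> play_rows --series '[0.003, 0.0005, 0.0003, 0, 0.004, 0.0003, 0.0002, 0, 0.004, 0, 0, 0, 0.002, 0, 0, 0, 0.001, 0, 0, 0]'

```text
time_s: 18.83
tcp_pos: [0.3606, 0.3012, 0.0484]
eef_rot: [27.8, 89.9, -119.4]
contact_force: [0.5, -0.6, -0.0]
gripper_width: 0.0159
```

>>> play_rows --series '[0, 0, 0, 0, 0, 0, 0, 0, 0, 0, 0, 0, 0, 0, 0, 0, 0, 0, 0, 0]'

```text
time_s: 19.25
tcp_pos: [0.3608, 0.3016, 0.0491]
eef_rot: [-152.8, 90.0, 60.0]
contact_force: [0.3, -0.5, -1.2]
gripper_width: 0.0156
```

```bash
python3 - <<'E'
from h import *
plan((.3612,.3021,.0405),32.7)
c=capture("scene");cv2.imwrite("pics/s17.png",cv2.resize(c["img"][150:250,335:415],None,fx=7,fy=7,interpolation=cv2.INTER_CUBIC)[:600])
E
```

```text
t 19.25 tcp [0.3608 0.3016 0.0491] jaw -147.25 j6 -31.208666279300374 toolx [ 0.0001  0.0002 -1.    ]
shift tool [ 0.0086 -0.0002 -0.0006] spin 0.0009 F [ 0.2551 -0.5316 -1.1851] Mz [0.0549 0.0041 0.022 ] w 0.015571163744892915
```

View pics/s17.png

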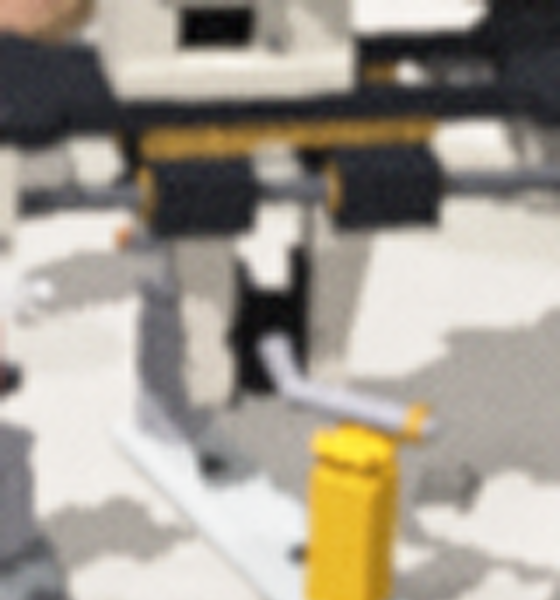

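>>> play_rows --series '[0.0015, 0, 0, 0, 0.0015, 0, 0, 0, 0.0015, 0, 0, 0, 0.001, 0, 0, 0, 0.0005, 0, 0, 0]'

```text
time_s: 19.72
tcp_pos: [0.3607, 0.3014, 0.0427]
eef_rot: [31.4, 90.0, -115.9]
contact_force: [-0.2, 0.9, -0.9]
gripper_width: 0.0152
```

>>> play_rows --series '[0.0005, 0, 0, 0, 0.0005, 0, 0, 0, 0.0005, 0, 0, 0, 0, 0, 0, 0, 0, 0, 0, 0]'

```text
time_s: 20.13
tcp_pos: [0.3608, 0.3015, 0.0414]
eef_rot: [44.9, 90.0, -102.3]
contact_force: [0.1, 0.3, -0.1]
gripper_width: 0.016
```

```bash
python3 - <<'E'
from h import *
plan((.3612,.3021,.0405),32.7)
c=capture("scene");cv2.imwrite("pics/s18.png",cv2.resize(c["img"][150:250,335:415],None,fx=7,fy=7,interpolation=cv2.INTER_CUBIC)[:600])
E
```

```text
t 20.1333 tcp [0.3608 0.3015 0.0414] jaw -147.25 j6 -31.211509228646488 toolx [-0. -0. -1.]
shift tool [ 0.0009 -0.0003 -0.0007] spin 0.0009 F [ 0.0543  0.2673 -0.1064] Mz [0.0615 0.0142 0.0161] w 0.015970912012079383
```

View pics/s18.png

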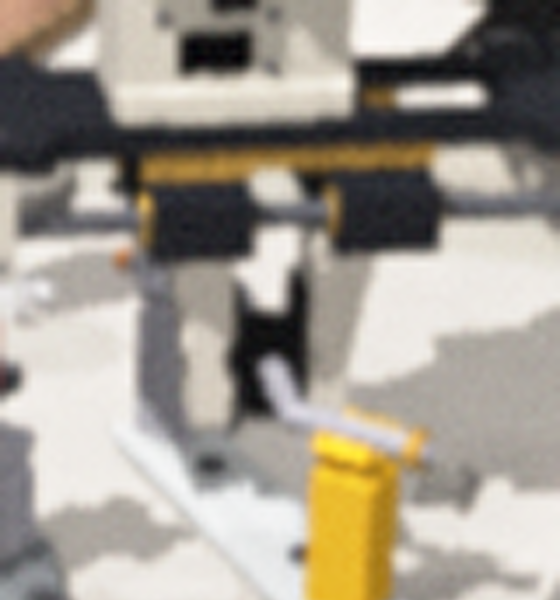

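>>> play_rows --series '[0.0004, 0, 0, 0, 0.0004, 0, 0, 0, 0.0004, 0, 0, 0, 0, 0, 0, 0, 0, 0, 0, 0]'

```text
time_s: 20.6
tcp_pos: [0.361, 0.3018, 0.0405]
eef_rot: [-161.5, 90.0, 51.3]
contact_force: [0.4, 0.3, 1.5]
gripper_width: 0.0158
```

>>> play_rows --series '[0.0003, 0, 0, 0, 0.0003, 0, 0, 0, 0, 0, 0, 0, 0, 0, 0, 0, 0, 0, 0, 0]'

```text
time_s: 21.02
tcp_pos: [0.3611, 0.3019, 0.0403]
eef_rot: [-165.8, 89.9, 47.0]
contact_force: [-1.8, -0.3, 8.6]
gripper_width: 0.016
```

```bash
python3 - <<'E'
from h import *
plan((.3612,.3021,.0405),32.7)
c=capture("scene");cv2.imwrite("pics/s19.png",cv2.resize(c["img"][150:250,335:415],None,fx=7,fy=7,interpolation=cv2.INTER_CUBIC)[:600])
E
```

```text
t 21.0167 tcp [0.3611 0.3019 0.0403] jaw -147.22 j6 -31.203965288074578 toolx [ 0.0007  0.0007 -1.    ]
shift tool [-0.0002 -0.0001 -0.0002] spin 0.0014 F [-1.843  -0.2833  8.6088] Mz [-0.1746  0.6831  0.1133] w 0.016039377345868303
```

View pics/s19.png

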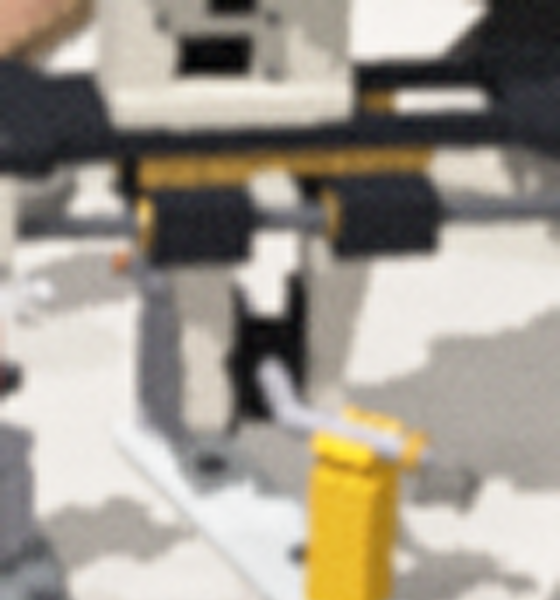

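>>> play_rows --series '[-0.0003, 0, 0, 0, 0, 0, 0, 0, 0, 0, 0, 0, 0, 0, 0, 0, 0, 0, 0, 0]' --jaw 20 --squeeze 5

```text
time_s: 21.48
tcp_pos: [0.3607, 0.3013, 0.0398]
eef_rot: [28.1, 90.0, -119.2]
contact_force: [1.0, -0.5, -0.2]
gripper_width: 0.0172
```

>>> play_rows --series '[0, 0, 0, 0, 0, 0, 0, 0, 0, 0, 0, 0, 0, 0, 0, 0, 0, 0, 0, 0]' --jaw 42

```text
time_s: 21.9
tcp_pos: [0.3608, 0.3015, 0.04]
eef_rot: [-4.2, 90.0, -151.4]
contact_force: [0.0, -0.4, 0.1]
gripper_width: 0.0364
```

```bash
python3 - <<'E'
from h import *
c=capture("scene");cv2.imwrite("pics/s20.png",cv2.resize(c["img"][150:250,335:415],None,fx=7,fy=7,interpolation=cv2.INTER_CUBIC)[:600])
plan((.3612,.3021,.0405),32.7)
E
```

```text
t 21.95 tcp [0.3608 0.3015 0.04  ] jaw -147.25 j6 -31.214389911452177 toolx [-0. -0. -1.]
shift tool [-0.0005 -0.0003 -0.0007] spin 0.0008 F [0.1926 0.0421 0.101 ] Mz [0.0539 0.0261 0.0123] w 0.036480375125843525
```

View pics/s20.png

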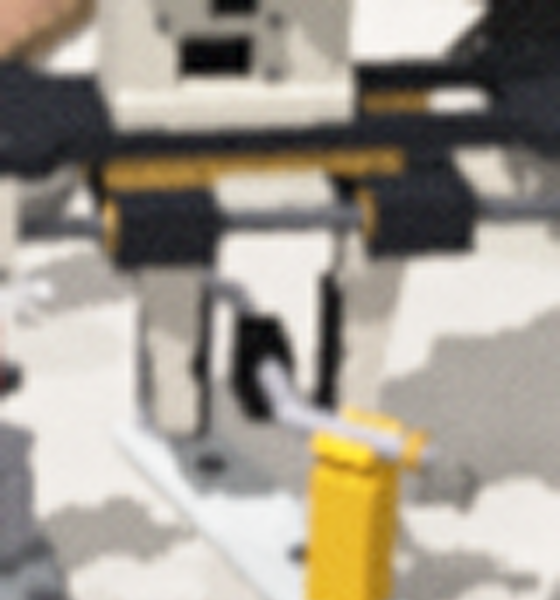

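Probe stays put in the yellow notch after release. Rise slowly, then clear the view.

>>> play_rows --series '[-0.004, 0, 0, 0, -0.008, 0, 0, 0, -0.015, 0, 0, 0, -0.025, 0, 0, 0, -0.03, 0, 0, 0]'

```text
time_s: 22.37
tcp_pos: [0.3602, 0.3005, 0.1225]
eef_rot: [27.7, 89.8, -119.6]
contact_force: [0.3, 0.9, 0.5]
gripper_width: 0.0369
```

>>> play_rows --series '[-0.04, 0, 0, 0, -0.04, 0, 0, 0, -0.03, 0, 0, 0, -0.01, 0, 0, 0, 0, 0, 0, 0]'

```text
time_s: 22.78
tcp_pos: [0.3617, 0.3028, 0.2461]
eef_rot: [-154.8, 89.6, 58.0]
contact_force: [0.7, 0.5, 0.1]
gripper_width: 0.0371
```

```bash
python3 - <<'E'
from h import *
plan((.2,.6,.24),32.7)
c=capture("scene");cv2.imwrite("pics/s21.png",cv2.resize(c["img"][130:240,310:420],None,fx=5.4,fy=5.4,interpolation=cv2.INTER_CUBIC)[:600])
E
```

```text
t 22.7833 tcp [0.3617 0.3028 0.2461] jaw -147.23 j6 -31.211770349034612 toolx [ 0.0037  0.006  -1.    ]
shift tool [ 0.0072 -0.3374 -0.0249] spin 0.0012 F [0.682  0.4729 0.0988] Mz [0.143  0.0058 0.0283] w 0.03705569913094793
```

View pics/s21.png

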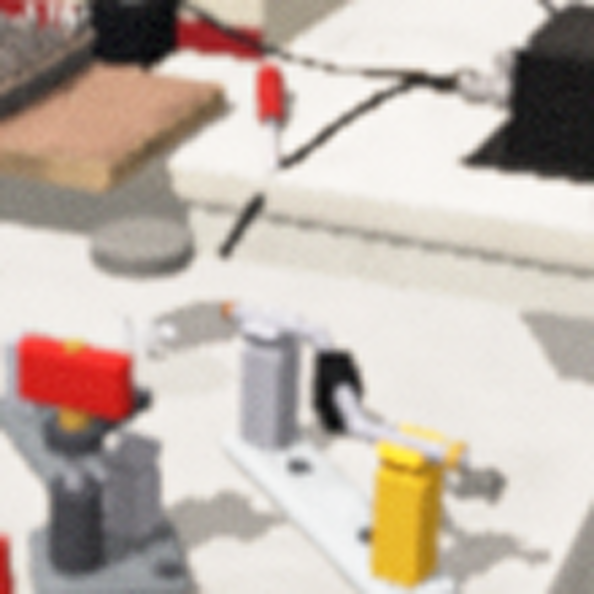

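>>> play_rows --series '[0, -0.02, 0, 0, 0, -0.034, -0.003, 0, 0, -0.036, -0.003, 0, 0, -0.036, -0.003, 0, 0, -0.036, -0.003, 0]'

```text
time_s: 23.25
tcp_pos: [0.282, 0.4446, 0.2406]
eef_rot: [35.9, 89.9, -111.4]
contact_force: [1.1, 0.3, -0.2]
gripper_width: 0.0365
```

>>> play_rows --series '[0, -0.036, -0.003, 0, 0, -0.036, -0.003, 0, 0, -0.036, -0.003, 0, 0, -0.036, -0.003, 0, 0, -0.02, 0, 0]'

```text
time_s: 23.67
tcp_pos: [0.2027, 0.5907, 0.2394]
eef_rot: [50.3, 89.8, -96.9]
contact_force: [-0.8, -0.1, -0.1]
gripper_width: 0.0367
```

```bash
python3 - <<'E'
from h import *
c=capture("top");s=capture("scene");cv2.imwrite("pics/t6f.png",c["img"]);cv2.imwrite("pics/s22.png",s["img"])
cv2.imwrite("pics/t6.png",cv2.resize(c["img"][155:295,285:425],None,fx=4.2,fy=4.2,interpolation=cv2.INTER_CUBIC)[:600])
plan((.2,.6,.24),32.7)
E
```

```text
t 23.7667 tcp [0.2026 0.5902 0.2389] jaw -147.12 j6 -56.05088298031308 toolx [-0.0005 -0.0041 -1.    ]
shift tool [-0.0012 -0.0096 -0.0031] spin 0.0031 F [ 1.4293  0.2792 -0.9398] Mz [-0.0553 -0.0031  0.0366] w 0.036435546283424686
```

View pics/t6.png

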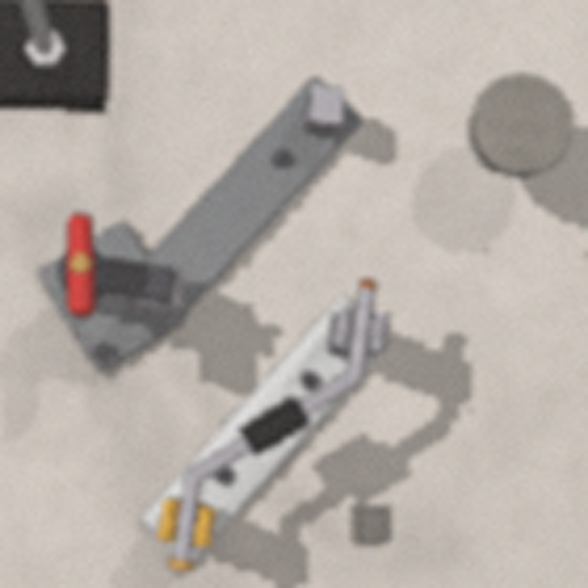

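View pics/t6f.png

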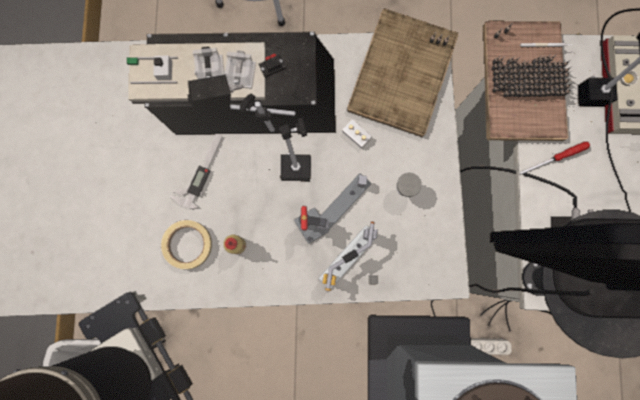

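```bash
python3 - <<'E'
from h import *
c=capture("top")
def wing(im):
    h=cv2.cvtColor(im,cv2.COLOR_BGR2HSV);x0,y0,x1,y1=288,200,325,235
    sub=h[y0:y1,x0:x1];m=((sub[...,0]<8)|(sub[...,0]>170))&(sub[...,1]>130)&(sub[...,2]>80)
    v,u=np.nonzero(m);P=np.array([onz(c,a+x0,b+y0,.1)[:2] for a,b in zip(u,v)])
    w,V=np.linalg.eigh(np.cov(P.T));return P.mean(0),np.degrees(np.arctan2(V[1,1],V[0,1]))
a=cv2.imread("pics/top0.png");b=c["img"]
print(wing(a),wing(b))
for n,im in(("before",a),("after",b)):
    print(n,blob(im,(0,120,60),(10,255,255),(215,230,250,260))[0], blob(im,(0,0,200),(180,60,255),(338,115,375,150))[0])
for roi in((215,230,250,260),(338,115,375,150),(392,168,425,202)):
    x0,y0,x1,y1=roi;print(roi,cv2.absdiff(a,b)[y0:y1,x0:x1].mean(), cv2.phaseCorrelate(cv2.cvtColor(a[y0:y1,x0:x1],6).astype(np.float32),cv2.cvtColor(b[y0:y1,x0:x1],6).astype(np.float32)))
Z=lambda u,v:((u+.5)/4.2+285-.5,(v+.5)/4.2+155-.5)
im=cv2.imread("pics/t6f.png")
# seated geometry (z .064): bends, tip, collar
for n,u,v in(("bend+",354,381),("tip",366,285),("bend-",190,478),("col",180,562)):
    print(n,onz(c,*Z(u,v),.064)[:2])
E
```

```text
(array([0.4283305 , 0.39152336]), np.float64(150.90004677077226)) (array([0.42801236, 0.39165754]), np.float64(-178.66691588783726))
before [230.52212389 243.27433628] [355.80778032 129.8604119 ]
after [230.46017699 243.30088496] [355.68022181 128.94454713]
(215, 230, 250, 260) 2.717142857142857 ((-0.05896816329838117, 0.1171005964817109), 0.9919551440963039)
(338, 115, 375, 150) 2.831402831402831 ((0.031166831868464584, 0.0585762515786854), 1.0194937109947204)
(392, 168, 425, 202) 2.759655377302436 ((0.032608662622614304, -0.028867442027401324), 0.9986726295800856)
bend+ [0.38236581 0.26471934]
tip [0.42706849 0.25939335]
bend- [0.33638636 0.33984804]
col [0.2982546  0.34377731]
```

```bash
python3 - <<'E'
from plant import close_job
print(close_job())
E
```

```text
the job is handed in; nothing more can be done
None
```

I slackened the screw to its stop and laid the probe in the rest, with the collared end in the yellow notch. I handed the job in at about 24 s of the 72 s allowed.

- **Screw:** I turned it clockwise in one continuous grasp; the wing moved about 150° (2.61 rad). The turning moment jumped from about 0.02 to 0.54 N m, which I took as the stop. I did not regrasp to confirm it.
- **Move:** I gripped the probe's block, lifted it 6.5 mm and drew it out 48 mm along the arm direction. I then raised it, carried it over and lowered it until the contact force reached about 9 N. That happened at the height expected for a seated rod (TCP 40.3 mm, expected 40.5 mm), and I released it there.
- **Last checks:** Both views show both bent ends down in their V notches. The bottle, jar and small block show no measurable shift: image comparison gave 0.13 px or less. One colour-mask centroid for the small block differed by 0.9 px; I put that down to mask noise. The arm is clear of everything and the force readings are near zero.

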